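# Load the engraving jig, square up the flasks and stopper them

### The job

Make the brass flasks ready for the engraver: stand them in the jig, the large one in the left nest, the middle one in the middle nest, the small one in the right nest (if one is missing its nest stays empty). Going from left to right, press the try square in your hand, held level, over the open front left corner of each flask, stock on the front face and blade on the left face with no gap, so that the flask sits flush home against fence and stop; do this while the flask is still open. Then lay the square flat on the bench, clear of the jig, and set a stopper upright and fully down in each neck to keep the dust out, with the flasks left home and the wax stick and the little tin not shifted.

Things in the scene. Friction and masses are not known exactly. Their poses are not given: they have to be found in the camera images.
- jig: engraving jig fixed to the bench: grey board 82 x 380 x 10 mm with three nests in a row, 125 mm apart. Origin: underside, below the middle nest; +x to the back fence, +y along the row to the left. Aluminium back fence along the whole length, front face at x = 25 mm, top 30 mm above the bench. Board's front edge at x = -40 mm; fixed, z up
- nest_a (a point): left nest of the jig, for the large flask: where that flask's origin lies when it is home, flush on back fence and side stop. The side stop (10 mm thick, jig x = 0 to 25 mm, top 28 mm above the bench) is on the nest's right (-y), its face 28 mm from this point; open to front (-x) and left (+y). On the board's top, 10 mm above the bench
- nest_b (a point): middle nest of the jig, for the middle flask: where that flask's origin lies when it is home, flush on back fence and side stop. The side stop (10 mm thick, jig x = 0 to 25 mm, top 28 mm above the bench) is on the nest's right (-y), its face 25 mm from this point; open to front (-x) and left (+y). On the board's top, 10 mm above the bench
- nest_c (a point): right nest of the jig, for the small flask: where that flask's origin lies when it is home, flush on back fence and side stop. The side stop (10 mm thick, jig x = 0 to 25 mm, top 28 mm above the bench) is on the nest's right (-y), its face 22 mm from this point; open to front (-x) and left (+y). On the board's top, 10 mm above the bench
- flask_a: the large brass flask, standing loose on the bench (None if absent; its nest then stays empty): square body 56 x 56 mm, 46 mm high, with a round neck on top, 31 mm outside, 24 mm bore, 18 mm high, 16 mm deep; 64 mm high in all, about 0.46 kg, thick heavy bottom. Origin: centre of the underside, z up, x and y square to its faces, which are all alike
- neck_a (a point): centre of the mouth of flask_a's neck, at the rim
- flask_b: the middle brass flask, standing loose on the bench (None if absent; its nest then stays empty): square body 50 x 50 mm, 40 mm high, with a round neck on top, 31 mm outside, 24 mm bore, 18 mm high, 16 mm deep; 58 mm high in all, about 0.38 kg, thick heavy bottom. Origin: centre of the underside, z up, x and y square to its faces, which are all alike
- neck_b (a point): centre of the mouth of flask_b's neck, at the rim
- flask_c: the small brass flask, standing loose on the bench (None if absent; its nest then stays empty): square body 44 x 44 mm, 34 mm high, with a round neck on top, 31 mm outside, 24 mm bore, 18 mm high, 16 mm deep; 52 mm high in all, about 0.3 kg, thick heavy bottom. Origin: centre of the underside, z up, x and y square to its faces, which are all alike
- neck_c (a point): centre of the mouth of flask_c's neck, at the rim
- stopper_1: tapered stopper, upright in the stand, all three alike: cork plug 22 mm tapering to 16 mm, 14 mm long; above it a brass flange 30 mm across, 4 mm thick, and a fluted brass knob 23 mm across, 17 mm high, to hold it by. Origin: on the axis at the underside of the flange, which rests on the neck's rim when fully in (at first on the stand's top, 22 mm above the bench); z up
- stopper_2: tapered stopper, upright in the stand, all three alike: cork plug 22 mm tapering to 16 mm, 14 mm long; above it a brass flange 30 mm across, 4 mm thick, and a fluted brass knob 23 mm across, 17 mm high, to hold it by. Origin: on the axis at the underside of the flange, which rests on the neck's rim when fully in (at first on the stand's top, 22 mm above the bench); z up
- stopper_3: tapered stopper, upright in the stand, all three alike: cork plug 22 mm tapering to 16 mm, 14 mm long; above it a brass flange 30 mm across, 4 mm thick, and a fluted brass knob 23 mm across, 17 mm high, to hold it by. Origin: on the axis at the underside of the flange, which rests on the neck's rim when fully in (at first on the stand's top, 22 mm above the bench); z up
- stopper_stand: wooden block 52 x 156 x 22 mm fixed to the bench, with three 24 mm holes, 50 mm apart along its y, that hold the stoppers; origin at the centre of the underside
- try_square: small steel try square, 0.18 kg, lying flat, z up. Origin: inner corner, underside. Stock: dark bar 18 mm wide, 16 mm high, 121 mm long, inner face the plane x = 0, from y = +16 to -105 mm. Blade: bright strip 4 mm thick, 16 mm wide, 6 to 10 mm above the underside, inner edge the line y = 0, to x = +75 mm. Goes over a flask's front left corner with its x along the jig's x
- square_grip (a point): on the stock of the try square, 86 mm from the inner corner and at mid-height: a place to grip it (18 mm across, along the square's x) that stays clear beside the flask. The blade is longer than a flask: on the jig it must pass above the back fence, so keep the square's underside 27 to 33 mm above the bench. Sliding a flask takes 3 to 8 N
- wax_stick: green bar of carving wax, 100 x 20 x 20 mm, lying loose near the bench's front edge; bystander. Origin: centre of the underside
- tin: small round aluminium tin, 50 mm across, 25 mm high, standing loose between jig and stopper stand; bystander. Origin: centre of the underside

How it is judged (in metres and radians):
On the way, in this order (a step that is already met when the one before it is completed fails the run):
1. left flask, still open: held square pressed level on it, stock on the front and blade on the left face (each over 0.5 N, within 0.035 rad), flask home in its nest (horizontal distance between flask_a and nest_a below 0.003 m and z of flask_a in the frame of nest_a below 0.003 m and (angle between the x axis of flask_a and the x axis of jig, either way round below 0.035 rad or angle between the x axis of flask_a and the y axis of jig, either way round below 0.035 rad) and angle between flask_a's own z axis and vertical below 0.05 rad and contact force between each of try_square_c0, try_square_c1 and flask_a above 0.5 N and (angle between the x axis of try_square and the x axis of flask_a, either way round below 0.035 rad or angle between the x axis of try_square and the y axis of flask_a, either way round below 0.035 rad) and angle between the z axis of try_square and the z axis of flask_a, either way round below 0.06 rad and z of try_square in the frame of flask_a above 0.005 m and distance between each of stopper_1, stopper_2, stopper_3 and neck_a above 0.03 m), for 0.3 s.
2. middle flask, still open: held square pressed level on it, stock on the front and blade on the left face (each over 0.5 N, within 0.035 rad), flask home in its nest (horizontal distance between flask_b and nest_b below 0.003 m and z of flask_b in the frame of nest_b below 0.003 m and (angle between the x axis of flask_b and the x axis of jig, either way round below 0.035 rad or angle between the x axis of flask_b and the y axis of jig, either way round below 0.035 rad) and angle between flask_b's own z axis and vertical below 0.05 rad and contact force between each of try_square_c0, try_square_c1 and flask_b above 0.5 N and (angle between the x axis of try_square and the x axis of flask_b, either way round below 0.035 rad or angle between the x axis of try_square and the y axis of flask_b, either way round below 0.035 rad) and angle between the z axis of try_square and the z axis of flask_b, either way round below 0.06 rad and z of try_square in the frame of flask_b above 0.005 m and distance between each of stopper_1, stopper_2, stopper_3 and neck_b above 0.03 m), for 0.3 s.
3. right flask, still open: held square pressed level on it, stock on the front and blade on the left face (each over 0.5 N, within 0.035 rad), flask home in its nest (horizontal distance between flask_c and nest_c below 0.003 m and z of flask_c in the frame of nest_c below 0.003 m and (angle between the x axis of flask_c and the x axis of jig, either way round below 0.035 rad or angle between the x axis of flask_c and the y axis of jig, either way round below 0.035 rad) and angle between flask_c's own z axis and vertical below 0.05 rad and contact force between each of try_square_c0, try_square_c1 and flask_c above 0.5 N and (angle between the x axis of try_square and the x axis of flask_c, either way round below 0.035 rad or angle between the x axis of try_square and the y axis of flask_c, either way round below 0.035 rad) and angle between the z axis of try_square and the z axis of flask_c, either way round below 0.06 rad and z of try_square in the frame of flask_c above 0.005 m and distance between each of stopper_1, stopper_2, stopper_3 and neck_c above 0.03 m), for 0.3 s.
At the end, for the whole second after the job is handed in: every flask present is home in its nest (within 3 mm and 0.035 rad) with a stopper in its neck (within 3 mm of the axis, flange within 2 mm of the rim, upright within 0.06 rad); the square lies flat on the bench, off the jig; all at rest (horizontal distance between flask_a and nest_a below 0.003 m and z of flask_a in the frame of nest_a below 0.003 m and (angle between the x axis of flask_a and the x axis of jig, either way round below 0.035 rad or angle between the x axis of flask_a and the y axis of jig, either way round below 0.035 rad) and angle between each of flask_a, flask_b, flask_c, try_square's own z axis and vertical below 0.05 rad and ((horizontal distance between stopper_1 and neck_a below 0.003 m and z of stopper_1 in the frame of neck_a between -0.003 and 0.002 m and angle between stopper_1's own z axis and vertical below 0.06 rad) or (horizontal distance between stopper_2 and neck_a below 0.003 m and z of stopper_2 in the frame of neck_a between -0.003 and 0.002 m and angle between stopper_2's own z axis and vertical below 0.06 rad) or (horizontal distance between stopper_3 and neck_a below 0.003 m and z of stopper_3 in the frame of neck_a between -0.003 and 0.002 m and angle between stopper_3's own z axis and vertical below 0.06 rad)) and horizontal distance between flask_b and nest_b below 0.003 m and z of flask_b in the frame of nest_b below 0.003 m and (angle between the x axis of flask_b and the x axis of jig, either way round below 0.035 rad or angle between the x axis of flask_b and the y axis of jig, either way round below 0.035 rad) and ((horizontal distance between stopper_1 and neck_b below 0.003 m and z of stopper_1 in the frame of neck_b between -0.003 and 0.002 m and angle between stopper_1's own z axis and vertical below 0.06 rad) or (horizontal distance between stopper_2 and neck_b below 0.003 m and z of stopper_2 in the frame of neck_b between -0.003 and 0.002 m and angle between stopper_2's own z axis and vertical below 0.06 rad) or (horizontal distance between stopper_3 and neck_b below 0.003 m and z of stopper_3 in the frame of neck_b between -0.003 and 0.002 m and angle between stopper_3's own z axis and vertical below 0.06 rad)) and horizontal distance between flask_c and nest_c below 0.003 m and z of flask_c in the frame of nest_c below 0.003 m and (angle between the x axis of flask_c and the x axis of jig, either way round below 0.035 rad or angle between the x axis of flask_c and the y axis of jig, either way round below 0.035 rad) and ((horizontal distance between stopper_1 and neck_c below 0.003 m and z of stopper_1 in the frame of neck_c between -0.003 and 0.002 m and angle between stopper_1's own z axis and vertical below 0.06 rad) or (horizontal distance between stopper_2 and neck_c below 0.003 m and z of stopper_2 in the frame of neck_c between -0.003 and 0.002 m and angle between stopper_2's own z axis and vertical below 0.06 rad) or (horizontal distance between stopper_3 and neck_c below 0.003 m and z of stopper_3 in the frame of neck_c between -0.003 and 0.002 m and angle between stopper_3's own z axis and vertical below 0.06 rad)) and height (world z) of try_square between -0.004 and 0.004 m and not (contact force between try_square and jig above 0.05 N) and linear speed of each of flask_a, flask_b, flask_c, try_square below 0.02 m/s); the robot touches nothing.
It fails at once if the wax stick or the tin was pushed away (over 5 cm) (distance of any of wax_stick, tin from where it was at the start of the episode above 0.05 m).
Of flask_a, flask_b, flask_c only 2 to 3 are there at a start; the rules pass over those that are not, and their reading is None.
At some moment in a run one of try_square, flask_a, flask_b, flask_c may be knocked a few centimetres aside while the robot is not near it.
It also fails if it takes over 210 s, if anything falls off the work surface, if the arm or the gripper's body presses on something with over 40 N, if the wrist force passes 120 N, or if a joint passes its speed limit or range.

### The arm

A 6-joint arm with a two-finger parallel gripper is mounted at the origin on a cart in front of the work surface, level with it; the furniture and walls round the work are solid. World frame = base frame: x ahead of the robot, y to its left, z up, the work surface at z = 0. Lengths are in mm, angles in rad, forces in N, time in s.
With the tool pointing down it reaches from about 375 to 975 mm from the base axis. Payload 3.8 kg.
Tool frame: the origin (TCP) lies on the centre line of the jaws, within the pads' length; the fingertips stand 14 mm ahead of it and the grasp point (between the pads) lies 5 mm behind it; z points along the fingers, y is the line along which they close (so a half turn about z gives the same grasp; the last joint's range is limited). The gripper opens to 85 mm and grips with 20 to 120 N. Pads are 22 mm wide; open, the fingers measure 114 mm over their backs; the gripper's body (76 mm by 85 mm) begins 54 mm behind the grasp point. The pads swing forward as they close: fully open they stand 13 mm farther back than shut.
Start: joints at [-1.249, 0.264, 1.604, -0, 1.274, -0.037], TCP at [237.021, -632.012, 223.68] pointing down, gripper open.
Joint ranges: [-2.63, 2.63], [-0.94, 2.18], [0.31, 2.57], [-1.31, 4.45], [0, 2.66], [-2.55, 2.55]. Speed limits (rad/s): [2.57, 2.57, 3.14, 3.14, 3.14, 3.14].

### API

Orientations are given as a unit quaternion [x, y, z, w].
In Python, from cell import read_state, camera, camera_params, close_job gives the robot as it stands.
- The arm moves only by the shell command python3 -m inch 'ROWS' [OPENING]. ROWS is JSON, a list of rows, each a list of 4 numbers: the shift along the tool's x, y, z in mm, then the turn about the tool's z in degrees. In form: [[dx, dy, dz, twist], ...]. A call has 1 to 12 rows; each row is the pose to reach, as a shift and turn from the pose commanded when the call began, along the tool's axes at that moment; what a row does not reach only later rows make up. A row lasts 1/8 s, in which the tool goes at most 62.5 mm and 10.7 degrees, less where a joint would pass 70% of its speed; a pose out of reach is approached as far as the arm can. A call with a gripper value outside its range is refused whole. OPENING is the opening, from 0 (shut) to 1 (fully open), set as the call begins (- or left out, the last holds). The fingers move at their own pace and stop on an object; the grip force is fixed at half the most. Time passes only in rows, so rows that repeat a pose let the fingers close. It gives the time, the measured TCP pose, the force, the opening and the grip force at its end, in the units of the state.
- read_state(): the state, without advancing time (a new reading comes with each control period).
- camera(name): name is "side" or "top" or "wrist"; returns (picture, depth): 420x560x3 uint8, red, green, blue; 420x560 float32, mm along the optical axis (not along the pixel's ray), 0 where there is no reading.
- camera_params(name): a dict with "K" (3x3 intrinsics, pixels), "R" (3x3) and "t" (3): a world point X has camera coordinates R X + t; the wrist camera has in their place "T_tool_cam" (4x4, takes a point from camera to tool coordinates, whose origin is the TCP and whose axes are the flange's). Camera axes: x right, y down, z forward; pixel columns grow to the right and rows downward; lengths in mm; the calibration is good to about 2 mm. A picture is of the moment at which its call begins: read the wrist's pose just before it. camera_params takes no time and is no camera call.
- close_job(): hands the job in; it is judged then, once.
The state is a dict: "t": time; "joint_positions": joint angles; "qd": joint speeds; "joint_efforts": joint torques, N m; "position": TCP position; "ee_rot": TCP orientation; "force": force on the tool from outside, world axes, zero at the start; "torque": the same for the moment, N m; "gripper_width": opening from 0.0 (shut) to 1.0 (fully open); "grasp_force": force on a finger pad.
Only numpy, scipy, OpenCV 4.12 (cv2) and the standard library are available. Lean on these libraries where they do the work, as an engineer would, in place of code of your own. Each camera call takes 0.05 s, during which the arm holds its last target. There are 200 camera calls.

## Working session

There is one attempt and no reset: what is moved stays moved. The work goes in short steps, Python scripts to look and compute and a shell command to move; the robot and the scene stay as the last step left them, time stands still between calls to the robot, and variables do not carry over. Pictures are saved under pics/ and viewed, at most 14 in all, crops included, and the job is handed in when it is done.

```bash
ls; mkdir -p pics; python3 - <<'E'
from cell import *
import cv2,numpy as np
print(read_state())
for n in("top","side"):
    p,d=camera(n); np.savez(f"{n}0.npz",p=p,d=d); cv2.imwrite(f"pics/{n}0.png",cv2.cvtColor(p,cv2.COLOR_RGB2BGR)); print(camera_params(n))
print(camera_params("wrist"))
E
```

```text
pics
{'t': 0.0, 'joint_positions': array([-1.24891629e+00,  2.64746550e-01,  1.60536231e+00, -3.13158477e-06,
        1.27370022e+00, -3.68810231e-02]), 'qd': array([-0.00045103, -0.00018661, -0.00101248,  0.00025792, -0.00010408,
       -0.00066164]), 'joint_efforts': array([ 1.94292275e-03, -5.15111518e+01, -3.67313755e+01,  2.41291309e-04,
        1.28470862e-02, -1.79874411e-05]), 'position': array([ 236.77671867, -631.31692364,  222.37280696]), 'ee_rot': array([ 9.83953722e-01,  1.78420418e-01, -1.58867132e-04, -1.09676581e-03]), 'force': array([0.26119613, 0.01628195, 0.80312226]), 'torque': array([0.03189704, 0.0500123 , 0.06620438]), 'grasp_force': 0.0, 'gripper_width': 1.0036800580009935}
{'K': array([[444.76085082,   0.        , 277.51918429],
       [  0.        , 444.76085082, 206.22550311],
       [  0.        ,   0.        ,   1.        ]]), 'R': array([[-0.01391676, -0.99983442, -0.0117239 ],
       [-0.9845845 ,  0.01574713, -0.17419926],
       [ 0.17435503,  0.00911888, -0.98464063]]), 't': array([ -20.00639568,  524.28978204, 1233.91237499])}
{'K': array([[499.2206
[... 201 characters left out ...]
],
       [ 5.94597169e-05, -3.76188229e-01, -9.26543260e-01],
       [ 6.44416623e-02,  9.24618861e-01, -3.75402763e-01]]), 't': array([-519.75340002,   37.52353434, 1163.1100737 ])}
{'K': array([[365.83742597,   0.        , 275.73745762],
       [  0.        , 365.83742597, 211.65765864],
       [  0.        ,   0.        ,   1.        ]]), 'T_tool_cam': array([[ 9.67315269e-05, -9.47619019e-01, -3.19402858e-01,
         8.24666068e+01],
       [ 9.99999541e-01,  3.96167878e-04, -8.72517968e-04,
         1.66606478e-01],
       [ 9.53351774e-04, -3.19402627e-01,  9.47618622e-01,
        -1.51145874e+02],
       [ 0.00000000e+00,  0.00000000e+00,  0.00000000e+00,
         1.00000000e+00]])}
```

View pics/top0.png

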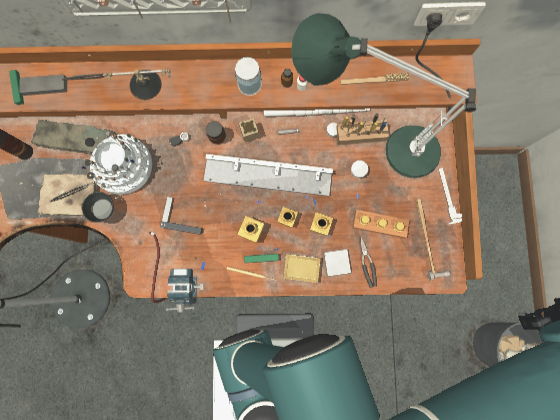

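View pics/side0.png

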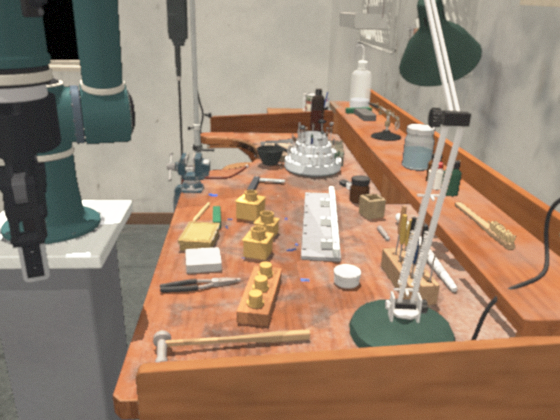

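The top view shows the jig at about (268,175), three flasks at (251,228), (288,216) and (321,223), the stand at (382,222), and the square at (180,220) with its blade up. The tin is at (360,169) and the wax at (262,258). In the side view nothing stands in the way above the work. I'll enlarge it next.

```bash
cat > h.py <<'E'
import numpy as np,cv2,sys
from cell import *
from scipy.spatial.transform import Rotation as Ro
def pix(n,u,v,z,st=None):
    "world point of pixel u,v on plane z"
    c=camera_params(n);K=c["K"]
    r=np.linalg.inv(K)@[u,v,1]
    if n=="wrist":
        T=c["T_tool_cam"];Rt=Ro.from_quat(st["ee_rot"]).as_matrix()
        o=Rt@T[:3,3]+st["position"];d=Rt@T[:3,:3]@r
    else: o=-c["R"].T@c["t"];d=c["R"].T@r
    return o+d*(z-o[2])/d[2]
def cloud(n,d,st=None):
    c=camera_params(n);K=c["K"];v,u=np.mgrid[:420,:560]
    P=np.stack([(u-K[0,2])/K[0,0]*d,(v-K[1,2])/K[1,1]*d,d],-1)
    if n=="wrist":
        T=c["T_tool_cam"];Rt=Ro.from_quat(st["ee_rot"]).as_matrix()
        return (P@T[:3,:3].T+T[:3,3])@Rt.T+st["position"]
    return (P-c["t"])@c["R"]
def snap(n,name):
    st=read_state();p,d=camera(n);np.savez(name+".npz",p=p,d=d,pos=st["position"],q=st["ee_rot"])
    cv2.imwrite(f"pics/{name}.png",cv2.cvtColor(p,cv2.COLOR_RGB2BGR));return st,p,d
def yaw(): # world direction of tool x, y and tilt
    m=Ro.from_quat(read_state()["ee_rot"]).as_matrix();return m
def rows(dx,dy,dz=0,ang=0):
    "tool shift for a world shift"
    return np.round(yaw().T@[dx,dy,dz],1)
E
python3 - <<'E'
from h import *
z=np.load("top0.npz");p=z["p"]
c=cv2.resize(p[145:275,155:415],None,fx=3,fy=3,interpolation=cv2.INTER_CUBIC);cv2.imwrite("pics/crop0.png",cv2.cvtColor(c,cv2.COLOR_RGB2BGR))
C=cloud("top",z["d"]);m=(z["d"]>0)
print(C[200:206:5,200:400:60].round(0))
for u,v,h in[(251,228,64),(288,216,58),(321,223,52),(382,222,43),(165,224,16),(202,232,16),(169,200,10),(360,169,25),(262,258,20),(206,180,10),(330,193,10)]:print(u,v,pix("top",u,v,h).round(),C[v,u].round())
print(Ro.from_quat(read_state()["ee_rot"]).as_matrix().round(3))
E
```

```text
[[[ 554.  204.    2.]
  [ 552.   25.   -3.]
  [ 549. -155.   -1.]
  [ 546. -333.   -1.]]

 [[ 539.  204.    4.]
  [ 537.   25.   -1.]
  [ 534. -154.   -3.]
  [ 530. -332.    4.]]]
251 228 [460.  47.  64.] [461.  48.  51.]
288 216 [493. -57.  58.] [496. -58.  38.]
321 223 [ 472. -151.   52.] [ 473. -151.   47.]
382 222 [ 474. -326.   43.] [ 474. -326.   42.]
165 224 [482. 303.  16.] [482. 303.  15.]
202 232 [456. 194.  16.] [458. 197.  -0.]
169 200 [554. 295.  10.] [554. 295.  11.]
360 169 [ 636. -274.   25.] [ 635. -273.   28.]
262 258 [378.  19.  20.] [378.  19.  22.]
206 180 [614. 186.  10.] [614. 186.   8.]
330 193 [ 568. -184.   10.] [ 570. -185.   -3.]
[[ 0.936  0.351 -0.001]
 [ 0.351 -0.936  0.002]
 [ 0.    -0.002 -1.   ]]
```

View pics/crop0.png

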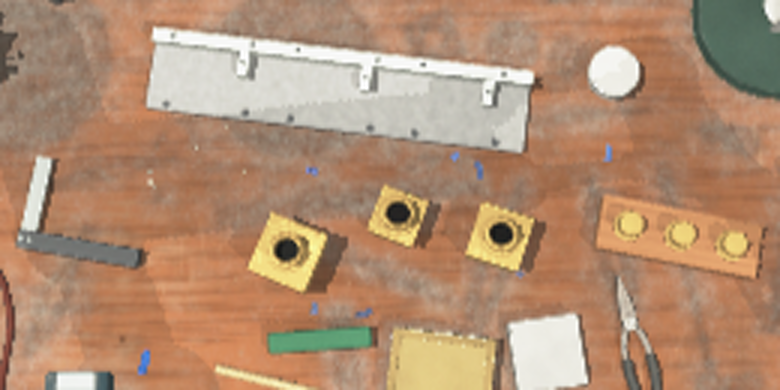

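The crop shows the square with its stock from crop (20,240) to (142,258) and the blade going up to (45,158). The flasks are at (287,250), (400,213) and (501,235), with the stoppers at (630,225), (682,234) and (735,243). I'll move to the centre for a wrist view.

```bash
python3 - <<'E'
from h import *
z=np.load("top0.npz");C=cloud("top",z["d"])
for u,v in[(320,45),(330,30),(440,80),(470,100),(400,60)]:print(C[v,u].round())
E
python3 -m inch '[[511,-471,-30,27],[511,-471,-30,27],[511,-471,-30,27],[511,-471,-30,27],[511,-471,-30,27],[511,-471,-30,27],[511,-471,-30,27],[511,-471,-30,27],[511,-471,-30,27],[511,-471,-30,27],[511,-471,-30,27],[511,-471,-30,27]]'
python3 -m inch '[[0,0,0,0],[0,0,0,0],[0,0,0,0],[0,0,0,0]]'
python3 - <<'E'
from h import *
st,p,d=snap("wrist","w1");print(st["position"],yaw().round(3))
cv2.imwrite("pics/w1b.png",cv2.cvtColor(cv2.resize(p,None,fx=1.4,fy=1.4,interpolation=cv2.INTER_CUBIC),cv2.COLOR_RGB2BGR))
E
```

```text
[ 786. -124.  462.]
[ 818. -145.  464.]
[ 728. -383.  412.]
[ 701. -463.  366.]
[ 741. -281.  478.]
t: 1.6
position: [551.0, -8.0, 253.4]
ee_rot: [0.999, -0.054, -0.0, -0.0]
force: [0.1, -0.6, 0.3]
gripper_width: 0.996
grasp_force: 0.0
t: 2.1
position: [549.8, -12.7, 253.7]
ee_rot: [0.998, -0.057, 0.0, 0.0]
force: [0.3, -0.8, -0.5]
gripper_width: 1.0
grasp_force: 0.0
[549.78404428 -12.65150888 253.72716268] [[ 0.994 -0.114  0.   ]
 [-0.114 -0.994 -0.   ]
 [ 0.    -0.    -1.   ]]
```

View pics/w1b.png

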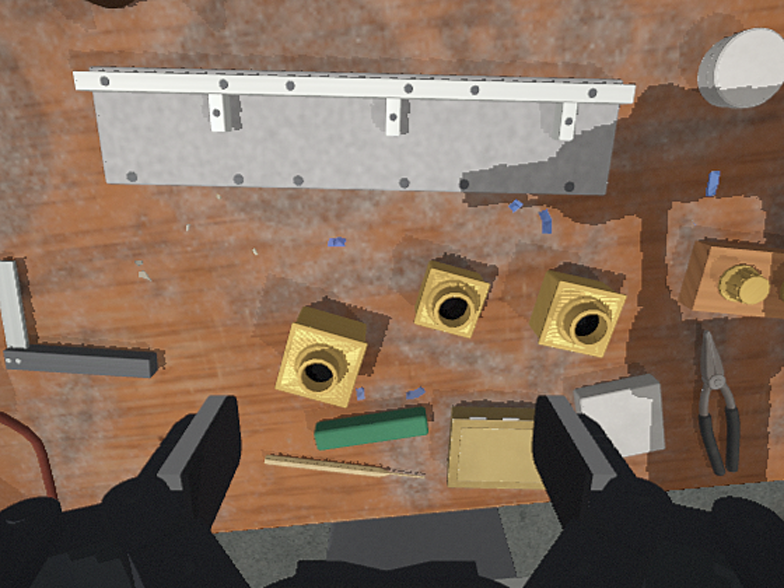

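Wrist view (1.4x): jig board front corners at (106,182) and (606,193), fence front top edge from (76,88) to (634,103). Necks are at (318,372), (453,310) and (587,323), and the square's stock runs from (4,357) to (157,365). Next I'll measure with the depth data.

```bash
cat >> h.py <<'E'
def flasks(st,p,d,n="wrist"):
    C=cloud(n,d,st);h=cv2.cvtColor(p,cv2.COLOR_RGB2HSV)
    m=((h[...,0]>16)&(h[...,0]<32)&(h[...,1]>90)&(C[...,2]>24)&(C[...,2]<70)&(d>0)).astype(np.uint8)
    k,l,s,_=cv2.connectedComponentsWithStats(m)
    for i in range(1,k):
        if s[i,4]<400:continue
        P=C[l==i];hz,e=np.histogram(P[:,2],np.arange(20,72,1))
        zt=max((34,40,46),key=lambda z:(abs(P[:,2]-z)<1.5).sum())
        Q=P[abs(P[:,2]-zt)<3][:,:2].astype(np.float32)
        r=cv2.minAreaRect(Q);print("comp px",s[i],"zt",zt,"zmax",np.percentile(P[:,2],97).round(1),"rect",np.round(r[0],1),np.round(r[1],1),round(r[2],1))
E
python3 - <<'E'
from h import *
z=np.load("w1.npz");st=dict(position=z["pos"],ee_rot=z["q"])
flasks(st,z["p"],z["d"])
C=cloud("wrist",z["d"],st)
g=lambda u,v,h:pix("wrist",u/1.4,v/1.4,h,st)[:2]
L=g(106,182,10);R=g(606,193,10);v=L-R;print("board",L,R,np.hypot(*v),np.degrees(np.arctan2(-v[0],v[1])))
fl=g(76,88,30);fr=g(634,103,30);v=fl-fr;print("fence",fl,fr,np.hypot(*v),np.degrees(np.arctan2(-v[0],v[1])))
for u,v,h in[(318,372,64),(453,310,52),(587,323,58)]:print("neck",g(u,v,h),g(u,v,58),g(u,v,52))
a=g(4,352,16);b=g(157,355,16);v=a-b;print("stock",a,b,np.hypot(*v),np.degrees(np.arctan2(-v[0],v[1])),g(152,377,16),g(20,262,10),g(29,345,10))
print(g(745,285,43))
# fence top by cloud
m=(abs(C[...,2]-30)<3)&(C[...,0]>580)&(C[...,1]<230)&(C[...,1]>-220)&(C[...,0]<720)
print(cv2.minAreaRect(C[m][:,:2].astype(np.float32)))
m=(abs(C[...,2]-14)<6)&(C[...,0]>440)&(C[...,1]<320)&(C[...,1]>180)&(C[...,0]<500)
print(cv2.minAreaRect(C[m][:,:2].astype(np.float32)))
E
```

```text
comp px [513 189  37  29 774] zt 40 zmax 44.8 rect [ 485.2 -278.2] [23.1 23.4] 71.9
comp px [ 296  191   54   51 1602] zt 34 zmax 53.4 rect [496.4 -56.2] [47.5 47.5] 68.0
comp px [ 382  198   66   57 2380] zt 40 zmax 59.1 rect [ 474.5 -153.2] [53.3 53.1] 70.4
comp px [ 196  225   66   66 2826] zt 46 zmax 65.0 rect [461.6  49.5] [59.  60.1] 66.2
comp px [ 319  299   70   51 2913] zt 34 zmax 28.1 rect [0. 0.] [0. 0.] 0.0
board [614.23343803 193.58045444] [ 562.86390259 -182.52488089] 379.59722395113977 -7.777495910742281
fence [678.4754283  184.88810774] [ 625.64532749 -192.07788525] 380.6499434115413 -7.977788485282294
neck [464.54751314  47.97393015] [461.60462894  49.20627524] [458.66174475  50.43862033]
neck [497.36632132 -55.86588861] [499.65111264 -55.29074098] [497.36632132 -55.86588861]
neck [ 478.52016785 -151.39063667] [ 478.52016785 -151.39063667] [ 475.86987299 -153.62803139]
stock [488.96893898 314.61345259] [471.81964841 188.76252769] 127.01398924825745 -7.759713444580957 [452.31898545 198.20342175] [561.17425363 279.59895213] [490.60937176 296.64293015]
[ 489.04857809 -272.76611151]
((645.7081909179688, -1.7889404296875), (380.13665771484375, 36.66117858886719), 82.13616943359375)
((477.4818420410156, 256.0226745605469), (122.18777465820312, 29.272939682006836), 79.38672637939453)
```

```bash
python3 -m inch '[[-48,49,134,15],[-48,49,134,15],[-48,49,134,15],[-48,49,134,15],[-48,49,134,15],[-48,49,134,15]]' 0.7
python3 - <<'E'
from h import *
st,p,d=snap("wrist","w2");print(st["position"],yaw().round(3));flasks(st,p,d)
E
```

```text
t: 2.9
position: [499.1, -54.9, 121.8]
ee_rot: [0.983, -0.186, 0.002, -0.0]
force: [0.6, 0.0, 0.1]
gripper_width: 0.697
grasp_force: 0.0
[499.09463223 -54.90726145 121.83959345] [[ 0.931 -0.365  0.004]
 [-0.365 -0.931 -0.   ]
 [ 0.004 -0.001 -1.   ]]
comp px [ 383  157   91   81 6029] zt 40 zmax 59.2 rect [ 474.2 -153.5] [53.8 53.5] 70.2
comp px [ 246  183   69   66 3752] zt 34 zmax 53.4 rect [496.5 -56.4] [46.9 47.7] 67.9
comp px [ 117  266   88   75 2821] zt 46 zmax 64.7 rect [467.7  54.1] [45.2 52. ] 65.6
comp px [ 402  309   47   37 1012] zt 34 zmax 27.7 rect [0. 0.] [0. 0.] 0.0
comp px [ 322  329   41   71 1878] zt 34 zmax 27.8 rect [0. 0.] [0. 0.] 0.0
```

View pics/w2.png

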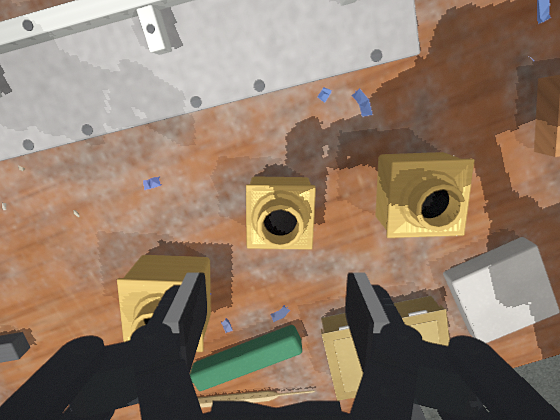

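The view shows flask c at pixel (280,222), squarely between the fingers. Now I'll grasp it.

```bash
python3 -m inch '[[-2,2,40,0],[-2,2,72,0],[-2,2,72,0],[-2,2,72,0],[-2,2,72,0]]' 0.7
python3 -m inch '[[0,0,0,0],[0,0,0,0],[0,0,0,0],[0,0,0,0],[0,0,0,0],[0,0,0,0]]' 0
python3 -m inch '[[0,0,-50,-7],[0,0,-55,-13.5],[0,0,-55,-13.5],[0,0,-55,-13.5],[0,0,-55,-13.5]]'
python3 - <<'E'
from h import *
st=read_state();print(st["position"],yaw().round(3))
s=np.array([614.1,-124.2]);ex=np.array([.9906,-.1366]);ey=np.array([.1366,.9906])
for o in(-12,0):
  t=s+o*ex-o*ey
  print(rows(*(t-st["position"][:2])))
E
```

```text
t: 3.58
position: [496.2, -56.2, 49.7]
ee_rot: [0.983, -0.186, 0.002, -0.0]
force: [0.9, -0.3, 0.3]
gripper_width: 0.702
grasp_force: 0.0
t: 4.32
position: [494.2, -56.0, 47.6]
ee_rot: [0.983, -0.186, -0.0, 0.0]
force: [-0.6, 0.6, 0.2]
gripper_width: -0.001
grasp_force: 0.0
t: 4.95
position: [493.4, -55.9, 101.6]
ee_rot: [0.998, -0.07, -0.001, -0.0]
force: [-1.0, 0.7, 0.1]
gripper_width: -0.002
grasp_force: 0.0
[493.42536022 -55.87171829 101.61383232] [[ 0.99  -0.139 -0.002]
 [-0.139 -0.99   0.   ]
 [-0.002 -0.    -1.   ]]
[117.   38.9  -0.2]
[129.   50.9  -0.3]
```

The grip closed on nothing, so I'll look.

```bash
python3 - <<'E'
from h import *
st,p,d=snap("wrist","w3");flasks(st,p,d);st2,p,d=snap("side","s3")
cv2.imwrite("pics/ws3.png",cv2.cvtColor(np.hstack([cv2.resize(cv2.imread("pics/w3.png")[...,::-1],(400,300)),cv2.resize(p[150:300,160:360],(400,300))]),cv2.COLOR_RGB2BGR))
E
```

```text
comp px [ 233  176   89   85 4490] zt 34 zmax 53.4 rect [496.4 -56.3] [46.9 47.6] 67.7
comp px [ 379  185  112   95 6834] zt 40 zmax 59.1 rect [ 474.2 -153.6] [54.1 53.5] 70.4
comp px [  72  237  109  106 8309] zt 46 zmax 65.1 rect [461.5  49.2] [59.1 59.7] 66.1
```

View pics/ws3.png

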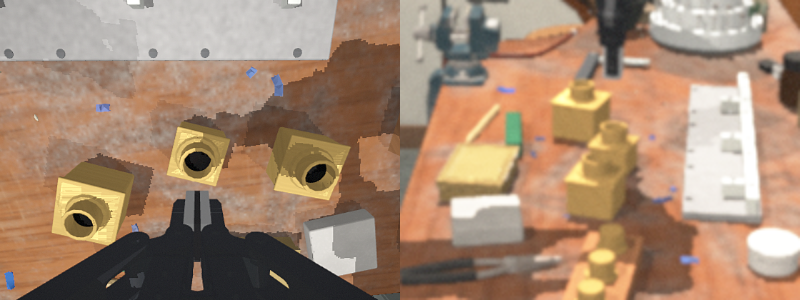

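Left half: the shut fingertips appear in front of flask c. Right half: they are well above it. I'll check the real tip position against the cameras.

```bash
python3 - <<'E'
from h import *
c=camera_params("side")
for P in([493,-56,102],[493,-56,88],[496,-56,52]):
    q=c["R"]@P+c["t"];q=c["K"]@q;print(P,q[:2]/q[2])
z=np.load("s3.npz");C=cloud("side",z["d"])
for u in range(258,278,4):print(u,[tuple(C[v,u].round().astype(int)) for v in range(164,196,4)])
z=np.load("w3.npz");st=dict(position=z["pos"],ee_rot=z["q"]);C=cloud("wrist",z["d"],st)
for u in (265,270,282,290,300):print(u,[tuple(C[v,u].round().astype(int)) for v in (270,280,300,320)])
p=z["p"];cv2.imwrite("pics/s3c.png",cv2.cvtColor(cv2.resize(np.load("s3.npz")["p"][40:260,170:370],None,fx=2.7,fy=2.7),cv2.COLOR_RGB2BGR))
E
```

```text
[493, -56, 102] [266.08303682 191.69754074]
[493, -56, 88] [265.97703385 197.60793086]
[496, -56, 52] [267.04071759 212.55146329]
258 [(np.int64(490), np.int64(482), np.int64(1)), (np.int64(489), np.int64(438), np.int64(1)), (np.int64(488), np.int64(394), np.int64(1)), (np.int64(485), np.int64(301), np.int64(19)), (np.int64(485), np.int64(279), np.int64(15)), (np.int64(485), np.int64(277), np.int64(3)), (np.int64(484), np.int64(249), np.int64(1)), (np.int64(483), np.int64(209), np.int64(3))]
262 [(np.int64(481), np.int64(-104), np.int64(181)), (np.int64(482), np.int64(-84), np.int64(166)), (np.int64(482), np.int64(-85), np.int64(157)), (np.int64(483), np.int64(-61), np.int64(140)), (np.int64(483), np.int64(-62), np.int64(131)), (np.int64(483), np.int64(-63), np.int64(122)), (np.int64(484), np.int64(-59), np.int64(112)), (np.int64(495), np.int64(219), np.int64(0))]
266 [(np.int64(489), np.int64(-105), np.int64(181)), (np.int64(491), np.int64(-85), np.int64(166)), (np.int64(491), np.int64(-89), np.int64(158)), (np.int64(492), np.int64(-66), np.int64(142)), (np.int64(492), np.int64(-65)
[... 1167 characters left out ...]
p.int64(-55), np.int64(126)), (np.int64(505), np.int64(-55), np.int64(139)), (np.int64(502), np.int64(-55), np.int64(148))]
282 [(np.int64(505), np.int64(-60), np.int64(118)), (np.int64(504), np.int64(-60), np.int64(126)), (np.int64(504), np.int64(-60), np.int64(140)), (np.int64(501), np.int64(-59), np.int64(147))]
290 [(np.int64(503), np.int64(-63), np.int64(116)), (np.int64(504), np.int64(-63), np.int64(126)), (np.int64(504), np.int64(-62), np.int64(140)), (np.int64(505), np.int64(-62), np.int64(152))]
300 [(np.int64(442), np.int64(-67), np.int64(1)), (np.int64(499), np.int64(-67), np.int64(118)), (np.int64(499), np.int64(-66), np.int64(133)), (np.int64(506), np.int64(-65), np.int64(154))]
```

View pics/s3c.png

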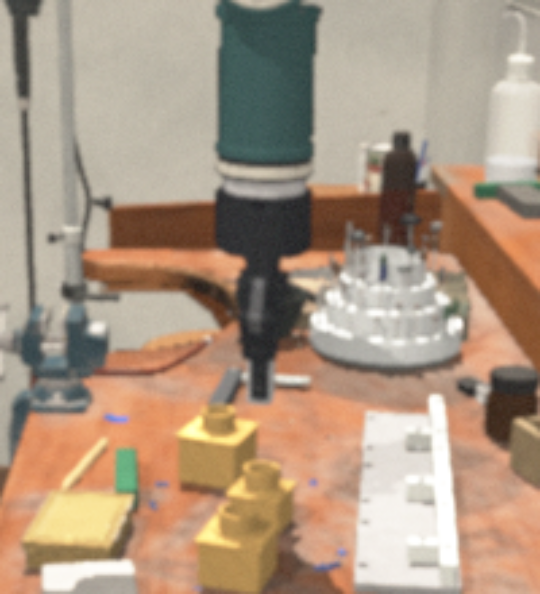

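The side view shows the tips at row 188, about z=110, with the TCP read at 102. So the fingertips stand about 8 mm behind the read TCP, not 14 mm ahead of it, and the grasp closed above the neck. I'll go lower in stages, watching the force.

```bash
python3 -m inch '[[3,0,0,7],[3,0,0,13.5],[3,0,20,13.5],[3,0,42,13.5],[3,0,42,13.5],[3,0,42,13.5]]' 0.6
python3 -m inch '[[0,0,10,0],[0,0,15,0],[0,0,20,0],[0,0,20,0],[0,0,20,0]]'
python3 -m inch '[[0,0,5,0],[0,0,10,0],[0,0,10,0],[0,0,10,0]]'
python3 -m inch '[[0,0,0,0],[0,0,0,0],[0,0,0,0],[0,0,0,0],[0,0,0,0],[0,0,0,0]]' 0
```

```text
t: 5.8
position: [497.5, -56.5, 61.0]
ee_rot: [0.983, -0.186, 0.0, -0.0]
force: [0.2, 0.2, 0.1]
gripper_width: 0.598
grasp_force: 0.0
t: 6.42
position: [497.4, -56.4, 40.7]
ee_rot: [0.983, -0.186, 0.0, -0.0]
force: [1.2, -0.3, 1.2]
gripper_width: 0.599
grasp_force: 0.0
t: 6.92
position: [497.3, -56.4, 30.6]
ee_rot: [0.983, -0.186, -0.0, -0.0]
force: [0.2, -0.1, -0.2]
gripper_width: 0.598
grasp_force: 0.0
t: 7.68
position: [497.5, -56.6, 31.1]
ee_rot: [0.983, -0.186, 0.0, 0.0]
force: [-2.3, -0.0, 5.6]
gripper_width: 0.322
grasp_force: 59.7
```

```bash
python3 -m inch '[[0,0,-30,-4],[0,0,-45,-13.5],[0,0,-45,-13.5],[0,0,-45,-13.5],[0,0,-45,-13.5]]'
cat >> h.py <<'E'
EX=np.array([.9906,-.1366]);EY=np.array([.1366,.9906]);O=np.array([628.2,.06])
N=dict(a=O-3*EX+125*EY,b=O,c=O+3*EX-125*EY)
def go(w,offs=((-12,12),(0,0)),g=(0,0)):
    st=read_state();m=yaw();print(st["position"].round(1),"yaw",np.degrees(np.arctan2(m[1,0],m[0,0])).round(2))
    for o in offs:print(o,rows(*(N[w]+np.array(g)+o[0]*EX+o[1]*EY-st["position"][:2])))
E
python3 -c "
from h import *
go('c')"
```

```text
t: 8.3
position: [496.1, -56.2, 74.3]
ee_rot: [0.998, -0.07, -0.001, -0.0]
force: [0.4, 0.0, -2.3]
gripper_width: 0.325
grasp_force: 60.3
[496.1 -56.2  74.3] yaw -8.03
(-12, 12) [114.3  38.9  -0.3]
(0, 0) [126.3  50.9  -0.3]
```

```bash
python3 -m inch '[[114,39,0,0],[114,39,0,0],[114,39,0,0],[114,39,0,0],[114,39,0,0],[114,39,10,0],[114,39,20,0],[114,39,30,0],[114,39,30,0],[114,39,30,0],[114,39,30,0]]'
python3 - <<'E'
from h import *
snap("wrist","w4");go('c')
E
```

```text
t: 9.68
position: [605.3, -111.0, 46.2]
ee_rot: [0.998, -0.069, 0.0, 0.0]
force: [0.5, -0.3, -2.8]
gripper_width: 0.326
grasp_force: 60.3
[ 605.3 -110.9   46.2] yaw -7.94
(-12, 12) [-1.5 -0.1 -0. ]
(0, 0) [10.5 11.9  0. ]
```

View pics/w4.png

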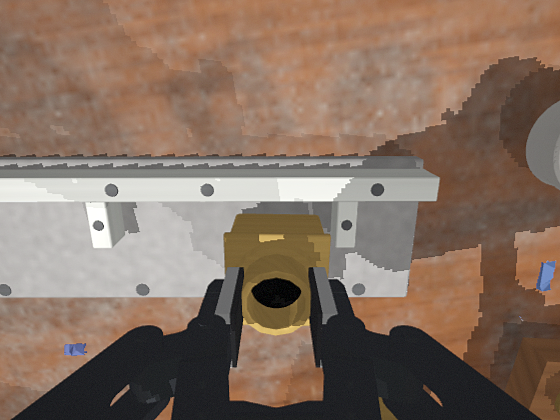

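Flask c is held at the nest, with the right-hand stop's left face at about (334,215) and the fence front edge at about row 202. I'll check the jig numbers from here.

```bash
python3 - <<'E'
from h import *
z=np.load("w4.npz");st=dict(position=z["pos"],ee_rot=z["q"])
def j(u,v,h):
    w=pix("wrist",u,v,h,st)[:2]-O;return np.round([w@EX,w@EY],1)
for a in[(333,212,28),(357,212,28),(91,212,28),(120,212,28),(50,202,30),(438,201,30),(408,296,10),(150,296,10),(10,296,10),(438,178,30)]:print(a,j(*a))
p=z["p"];cv2.imwrite("pics/w4c.png",cv2.cvtColor(cv2.resize(p[160:310,220:450],None,fx=3.4,fy=3.4,interpolation=cv2.INTER_CUBIC),cv2.COLOR_RGB2BGR))
E
```

```text
(333, 212, 28) [  17.6 -141. ]
(357, 212, 28) [  17.6 -152.7]
(91, 212, 28) [ 17.8 -22.7]
(120, 212, 28) [ 17.8 -36.9]
(50, 202, 30) [23.5 -5. ]
(438, 201, 30) [  23.8 -190.6]
(408, 296, 10) [ -40.4 -190.4]
(150, 296, 10) [-40.3 -39.2]
(10, 296, 10) [-40.2  42.9]
(438, 178, 30) [  35.1 -189. ]
```

View pics/w4c.png

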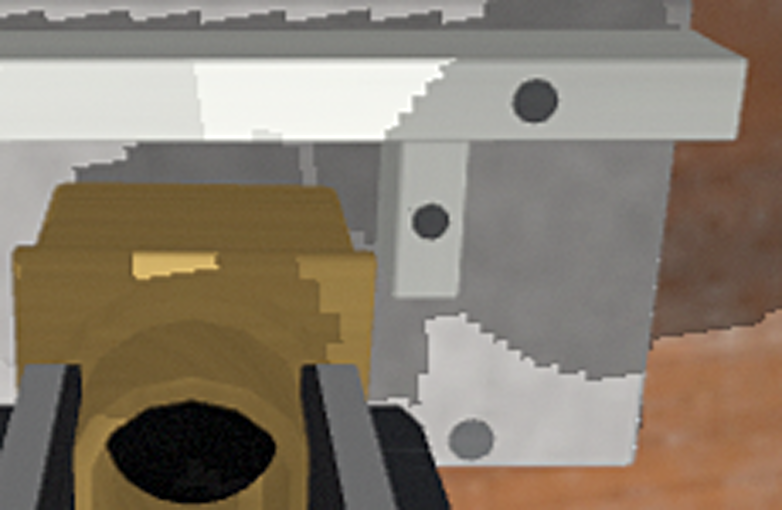

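```bash
python3 - <<'E'
from h import *
z=np.load("w1.npz");st=dict(position=z["pos"],ee_rot=z["q"])
for u,v in((217,113),(396,117),(568,121)):
    w=pix("wrist",u/1.4,v/1.4,28,st)[:2]-O;print(np.round([w@EX,w@EY],1))
E
python3 -m inch '[[0,0,2,0],[0,0,4,0],[0,0,4,0],[0,0,4,0]]'
python3 -m inch '[[3,0,0,0],[6,0,0,0],[9,0,0,0],[10,0,0,0],[10,0,0,0],[10,0,0,0]]'
python3 -m inch '[[0,3,0,0],[0,5,0,0],[0,7,0,0],[0,7,0,0],[0,7,0,0]]'
```

```text
[10.7 96.1]
[ 11. -28.]
[  11.1 -147.8]
t: 10.22
position: [604.8, -110.8, 41.6]
ee_rot: [0.998, -0.069, -0.0, -0.0]
force: [-0.5, -0.7, -3.1]
gripper_width: 0.327
grasp_force: 60.3
t: 10.98
position: [614.5, -112.1, 41.6]
ee_rot: [0.998, -0.069, -0.0, -0.0]
force: [0.1, -0.1, -2.6]
gripper_width: 0.326
grasp_force: 60.3
t: 11.6
position: [613.7, -119.1, 41.7]
ee_rot: [0.998, -0.069, -0.0, 0.0]
force: [0.7, 0.5, -2.5]
gripper_width: 0.326
grasp_force: 60.3
```

```bash
python3 -m inch '[[1,0,0,0],[2,0,0,0],[2,0,0,0],[2,0,0,0]]'
python3 -m inch '[[0,1,0,0],[0,2,0,0],[0,2,0,0],[0,2,0,0]]'
python3 -m inch '[[0,0,1,0],[0,0,1.5,0],[0,0,1.5,0]]'
```

```text
t: 12.1
position: [614.7, -119.3, 41.4]
ee_rot: [0.998, -0.069, -0.001, -0.0]
force: [-5.1, 0.3, 0.9]
gripper_width: 0.325
grasp_force: 60.6
t: 12.6
position: [614.7, -119.6, 41.3]
ee_rot: [0.998, -0.069, -0.001, -0.001]
force: [-4.1, 4.5, 0.7]
gripper_width: 0.323
grasp_force: 60.6
t: 12.98
position: [614.6, -119.7, 41.2]
ee_rot: [0.998, -0.069, -0.001, -0.001]
force: [-7.6, 5.7, 6.9]
gripper_width: 0.326
grasp_force: 61.5
```

```bash
sed -i 's/O=np.array(\[628.2,.06\])/O=np.array([628.2,.06])+3.8*EY/' h.py
python3 -m inch '[[0,0,0,0],[0,0,0,0],[0,0,0,0],[0,0,-30,0],[0,0,-60,0],[0,0,-90,0],[0,0,-90,0],[0,0,-90,0]]' 0.6
python3 - <<'E'
from h import *
st,p,d=snap("wrist","w5");flasks(st,p,d)
m=yaw();print(st["position"],"yaw",np.degrees(np.arctan2(m[1,0],m[0,0])))
print(N)
for n,f in(("b",(474.3,-153.5)),("a",(461.6,49.3))):print(n,rows(*(np.array(f)-st["position"][:2])))
E
```

```text
t: 13.98
position: [615.1, -121.4, 129.5]
ee_rot: [0.998, -0.069, -0.0, -0.0]
force: [0.4, -0.7, -1.2]
gripper_width: 0.599
grasp_force: 0.0
comp px [ 239  182   70   68 3937] zt 46 zmax 63.4 rect [ 613.5 -119.5] [46.7 47.2] 82.2
comp px [ 469  314   46   43 1336] zt 40 zmax 44.7 rect [ 485.8 -279. ] [23.1 23.1] 0.2
comp px [528 318  32  43 989] zt 40 zmax 44.4 rect [ 476.3 -321.9] [11.7 23.2] 82.9
comp px [ 301  328   50   76 2510] zt 40 zmax 59.0 rect [ 478.3 -144.1] [33.3 53.9] 72.0
[ 615.13899579 -121.39853041  129.49811784] yaw -7.948159789602075
{'a': array([642.82228, 128.05908]), 'b': array([628.71908,   3.82428]), 'c': array([ 614.61588, -120.41052])}
b [-135.    51.3    0.3]
a [-175.7 -147.8    0.4]
```

```bash
python3 -m inch '[[-135,51,0,6],[-135,51,0,11.8],[-135,51,0,11.8],[-135,51,20,11.8],[-135,51,50,11.8],[-135,51,65,11.8],[-135,51,75,11.8],[-135,51,85,11.8],[-135,51,91,11.8],[-135,51,91,11.8],[-135,51,91,11.8],[-135,51,91,11.8]]' 0.6
python3 -m inch '[[0,0,0,0],[0,0,0,0],[0,0,0,0],[0,0,0,0],[0,0,0,0],[0,0,0,0]]' 0
python3 -m inch '[[0,0,-30,-4],[0,0,-50,-11.8],[0,0,-50,-11.8],[0,0,-50,-11.8],[0,0,-50,-11.8]]'
python3 -c "
from h import *
go('b')"
```

```text
t: 15.52
position: [475.1, -153.4, 39.7]
ee_rot: [0.985, -0.171, 0.001, 0.0]
force: [-0.2, 0.0, 0.1]
gripper_width: 0.599
grasp_force: 0.0
t: 16.27
position: [474.9, -153.6, 39.8]
ee_rot: [0.985, -0.171, 0.0, 0.0]
force: [-2.2, -1.5, 5.4]
gripper_width: 0.329
grasp_force: 59.4
t: 16.9
position: [473.3, -152.7, 87.5]
ee_rot: [0.998, -0.07, -0.001, -0.0]
force: [0.3, -0.4, -3.4]
gripper_width: 0.322
grasp_force: 60.7
[ 473.3 -152.7   87.5] yaw -8.01
(-12, 12) [ 120.  -188.6   -0.2]
(0, 0) [ 132.1 -176.6   -0.3]
```

```bash
python3 -m inch '[[120,-189,0,0],[120,-189,0,0],[120,-189,0,0],[120,-189,0,0],[120,-189,0,0],[120,-189,10,0],[120,-189,25,0],[120,-189,36,0],[120,-189,37,0],[120,-189,37,0],[120,-189,37,0]]'
python3 -c "
from h import *
go('b')"
```

```text
t: 18.27
position: [620.0, 17.3, 52.6]
ee_rot: [0.998, -0.069, 0.0, -0.0]
force: [-0.3, 0.8, -4.5]
gripper_width: 0.324
grasp_force: 61.1
[620.   17.3  52.6] yaw -7.95
(-12, 12) [-1.5  0.2 -0. ]
(0, 0) [10.5 12.1  0. ]
```

```bash
python3 -m inch '[[0,0,2,0],[0,0,3,0],[3,0,3,0],[6,0,3,0],[9,0,3,0],[11,0,3,0],[11,0,3,0],[11,0,3,0]]'
python3 -m inch '[[0,3,0,0],[0,6,0,0],[0,8,0,0],[0,9.5,0,0],[0,9.5,0,0],[0,9.5,0,0]]'
```

```text
t: 19.27
position: [630.0, 15.9, 49.9]
ee_rot: [0.998, -0.069, -0.001, -0.0]
force: [-6.4, -0.3, 7.8]
gripper_width: 0.322
grasp_force: 62.3
t: 20.02
position: [629.1, 9.5, 49.7]
ee_rot: [0.998, -0.07, -0.0, -0.002]
force: [-4.2, 8.7, 5.2]
gripper_width: 0.324
grasp_force: 62.0
```

```bash
python3 -m inch '[[0,0,-1.5,0],[0,1,-1.5,0],[0,3,-1.5,0],[0,3,-1.5,0],[0,3,-1.5,0]]'
python3 - <<'E'
from h import *
st,p,d=snap("wrist","w6");
cv2.imwrite("pics/w6c.png",cv2.cvtColor(cv2.resize(p[150:310,180:380],None,fx=3.5,fy=3.5,interpolation=cv2.INTER_CUBIC),cv2.COLOR_RGB2BGR))
E
```

```text
t: 20.65
position: [628.6, 4.6, 50.2]
ee_rot: [0.998, -0.07, -0.0, -0.001]
force: [-1.9, 6.0, -1.6]
gripper_width: 0.323
grasp_force: 61.2
```

View pics/w6c.png

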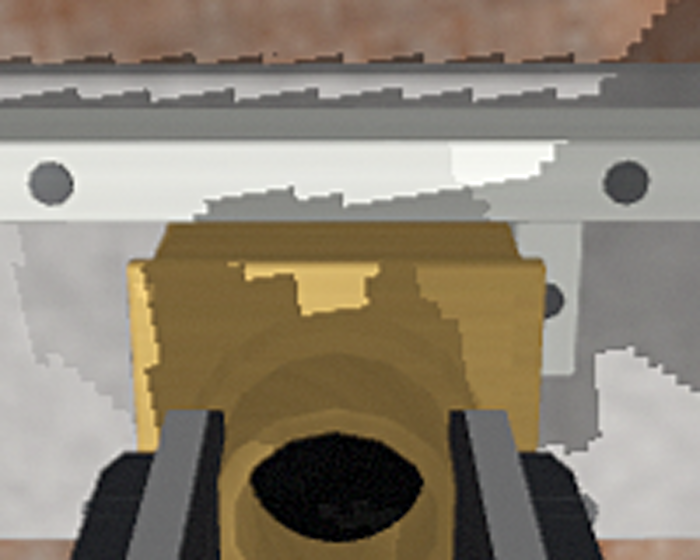

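Flask b sits against the fence and the stop (stop edge at crop (545,300)). I'll release it and fetch flask a.

```bash
python3 -m inch '[[0,0,1,0],[0,0,1,0],[0,0,1,0]]'
python3 -m inch '[[0,0,0,0],[0,0,0,0],[0,0,0,0],[0,0,-30,0],[0,0,-60,0],[0,0,-90,0],[0,0,-90,0],[0,0,-90,0]]' 0.6
python3 - <<'E'
from h import *
st,p,d=snap("wrist","w7");flasks(st,p,d);print(N)
m=yaw();print(st["position"],"yaw",np.degrees(np.arctan2(m[1,0],m[0,0])))
for n,f in(("a",(461.6,49.3)),):print(n,rows(*(np.array(f)-st["position"][:2])))
E
```

```text
t: 21.08
position: [628.6, 4.6, 50.0]
ee_rot: [0.998, -0.07, -0.0, -0.001]
force: [-4.2, 7.1, 2.0]
gripper_width: 0.324
grasp_force: 61.7
t: 22.08
position: [628.4, 3.3, 139.0]
ee_rot: [0.998, -0.069, -0.0, 0.0]
force: [-0.2, 0.2, 0.4]
gripper_width: 0.6
grasp_force: 0.0
comp px [ 116    0   82   47 2135] zt 46 zmax 50.6 rect [756.   56.1] [46.7 24.7] 82.6
comp px [ 235  174   79   76 5066] zt 40 zmax 69.2 rect [652.1   0.9] [47.1  1. ] 81.6
comp px [ 407  174   83   65 4408] zt 46 zmax 63.3 rect [ 613.7 -119.2] [47.7 46.8] 81.8
comp px [ 215  352   77   55 3007] zt 46 zmax 55.0 rect [473.6  44. ] [59.3 34. ] 66.9
{'a': array([642.82228, 128.05908]), 'b': array([628.71908,   3.82428]), 'c': array([ 614.61588, -120.41052])}
[628.42153768   3.28444523 139.0435464 ] yaw -7.952412360955491
a [-171.6  -22.5    0.4]
```

```bash
python3 -m inch '[[-171,-22,0,8],[-171,-22,0,16],[-171,-22,0,16],[-171,-22,20,16],[-171,-22,50,16],[-171,-22,65,16],[-171,-22,75,16],[-171,-22,85,16],[-171,-22,94,16],[-171,-22,94,16],[-171,-22,94,16],[-171,-22,94,16]]' 0.6
python3 -m inch '[[0,0,0,0],[0,0,0,0],[0,0,0,0],[0,0,0,0],[0,0,0,0],[0,0,0,0]]' 0
python3 -m inch '[[0,0,-30,-6],[0,0,-50,-16],[0,0,-50,-16],[0,0,-50,-16],[0,0,-50,-16]]'
python3 -c "
from h import *
go('a')"
```

```text
t: 23.62
position: [463.0, 48.9, 46.2]
ee_rot: [0.978, -0.207, 0.001, -0.0]
force: [0.7, 0.2, 0.4]
gripper_width: 0.599
grasp_force: 0.0
t: 24.38
position: [462.7, 48.7, 46.3]
ee_rot: [0.978, -0.207, 0.0, 0.0]
force: [-2.3, -1.3, 5.8]
gripper_width: 0.327
grasp_force: 59.3
t: 25.0
position: [461.1, 48.9, 94.1]
ee_rot: [0.998, -0.07, -0.001, 0.0]
force: [0.2, -0.1, -4.4]
gripper_width: 0.323
grasp_force: 60.7
[461.1  48.9  94.1] yaw -8.03
(-12, 12) [ 156.8 -115.8   -0.5]
(0, 0) [ 168.9 -103.8   -0.5]
```

```bash
python3 -m inch '[[157,-116,0,0],[157,-116,0,0],[157,-116,0,0],[157,-116,0,0],[157,-116,0,0],[157,-116,10,0],[157,-116,25,0],[157,-116,35,0],[157,-116,37,0],[157,-116,37,0],[157,-116,37,0]]'
python3 -m inch '[[0,0,1,0],[3,0,1,0],[6,0,1,0],[9,0,1,0],[11,0,1,0],[11,0,1,0],[11,0,1,0]]'
python3 -m inch '[[0,3,0,0],[0,6,0,0],[0,8,0,0],[0,9,0,0],[0,9,0,0],[0,9,0,0]]'
python3 -c "
from h import *
go('a')"
```

```text
t: 26.38
position: [634.6, 142.2, 59.4]
ee_rot: [0.998, -0.069, 0.001, -0.0]
force: [-0.0, -0.0, -4.0]
gripper_width: 0.325
grasp_force: 60.9
t: 27.25
position: [644.8, 140.6, 57.5]
ee_rot: [0.998, -0.069, -0.0, 0.0]
force: [-0.6, -0.6, -3.9]
gripper_width: 0.323
grasp_force: 60.9
t: 28.0
position: [643.6, 131.6, 57.7]
ee_rot: [0.998, -0.069, -0.0, 0.0]
force: [-0.1, 0.5, -4.8]
gripper_width: 0.322
grasp_force: 60.9
[643.6 131.6  57.7] yaw -7.94
(-12, 12) [-12.3  -8.3   0. ]
(0, 0) [-0.3  3.7  0. ]
```

```bash
python3 -m inch '[[1,0,0.7,0],[2.5,0,0.7,0],[2.5,0,0.7,0],[2.5,0,0.7,0]]'
python3 -m inch '[[0,2,0,0],[0,3.5,0,0],[0,5,0,0],[0,5,0,0],[0,5,0,0]]'
python3 - <<'E'
from h import *
go('a')
st,p,d=snap("wrist","w8");
cv2.imwrite("pics/w8c.png",cv2.cvtColor(cv2.resize(p[150:310,180:380],None,fx=3.5,fy=3.5,interpolation=cv2.INTER_CUBIC),cv2.COLOR_RGB2BGR))
E
```

```text
t: 28.5
position: [644.5, 131.6, 56.9]
ee_rot: [0.998, -0.069, -0.002, 0.0]
force: [-5.0, 0.4, 0.6]
gripper_width: 0.325
grasp_force: 61.4
t: 29.12
position: [644.3, 128.3, 56.9]
ee_rot: [0.998, -0.069, -0.001, -0.001]
force: [-4.5, 4.6, -1.2]
gripper_width: 0.321
grasp_force: 61.2
[644.3 128.3  56.9] yaw -7.96
(-12, 12) [-13.4 -11.5   0.1]
(0, 0) [-1.4  0.4  0. ]
```

View pics/w8c.png

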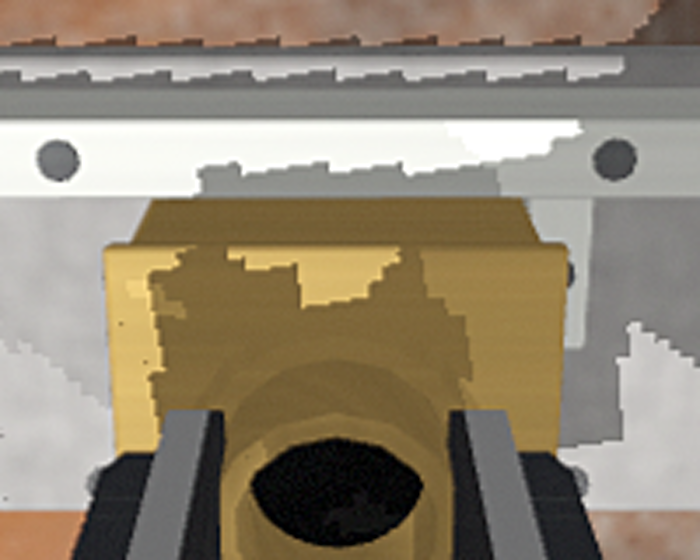

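Flask a is home as well. I'll release it and move to the square.

```bash
python3 -m inch '[[0,0,0.7,0],[0,0,0.7,0]]'
python3 -m inch '[[0,0,0,0],[0,0,0,0],[0,0,0,0],[0,0,-30,0],[0,0,-60,0],[-30,-20,-100,0],[-130,-120,-120,0],[-160,-120,-120,0],[-160,-120,-120,0],[-160,-120,-120,0],[-160,-120,-120,0],[-160,-120,-120,0]]' 0.5
python3 - <<'E'
from h import *
st,p,d=snap("wrist","w9");flasks(st,p,d);print(st["position"])
cv2.imwrite("pics/w9b.png",cv2.cvtColor(cv2.resize(p[60:360,100:500],None,fx=2,fy=2,interpolation=cv2.INTER_CUBIC),cv2.COLOR_RGB2BGR))
E
```

```text
t: 29.42
position: [644.3, 128.3, 56.9]
ee_rot: [0.998, -0.069, -0.001, -0.001]
force: [-6.1, 4.6, 2.1]
gripper_width: 0.321
grasp_force: 61.6
t: 30.92
position: [504.5, 266.5, 176.1]
ee_rot: [0.998, -0.07, 0.0, 0.0]
force: [-0.2, -0.8, -0.1]
gripper_width: 0.5
grasp_force: 0.0
comp px [ 396    0  104   27 2539] zt 40 zmax 58.3 rect [614.7 135.9] [55.1 13.1] 67.4
[504.54909908 266.47858668 176.13792511]
```

View pics/w9b.png

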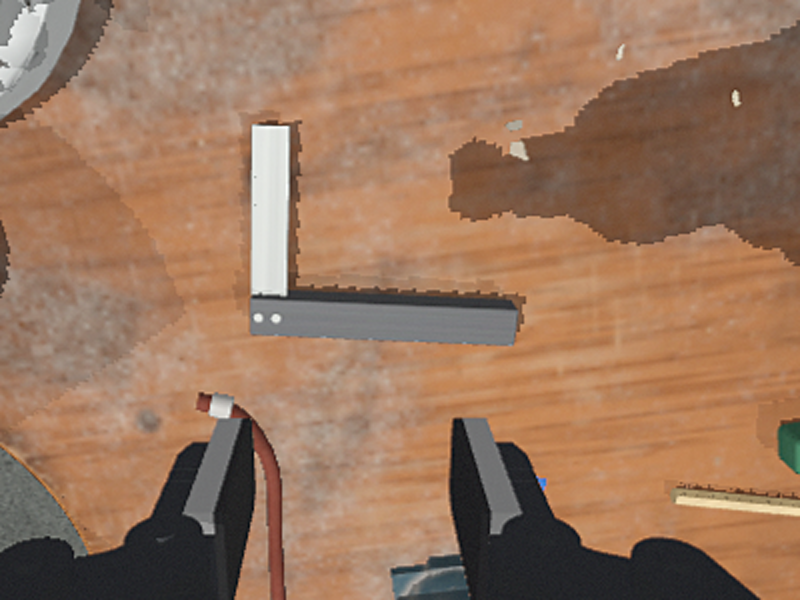

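The square lies with its stock's back edge from (250,298) to (518,310), front edge from (250,332) to (514,345), and the blade's inner edge from (290,126) to (288,297).

```bash
python3 - <<'E'
from h import *
z=np.load("w9.npz");st=dict(position=z["pos"],ee_rot=z["q"])
g=lambda u,v,h:pix("wrist",u/2+100,v/2+60,h,st)[:2]
a,b,c,d=g(250,298,16),g(518,310,16),g(514,345,16),g(250,332,16)
e,f=g(290,126,10),g(288,297,10)
an=lambda v:np.degrees(np.arctan2(-v[0],v[1]))
print(a,b,c,d,an(a-b),an(d-c),np.hypot(*(a-b)),np.hypot(*(a-d)));print(e,f,np.degrees(np.arctan2(*(e-f)[::-1])))
v=(a-b)/np.hypot(*(a-b));m=(a+b)/2;
# stock mid is at y=(16-105)/2=-44.5 ; grip at -86, width mid
mid=(a+b+c+d)/4;print("mid",mid,"grip",mid-v*41.5)
print(rows(*(mid-v*41.5-st["position"][:2])))
E
```

```text
[491.10368731 314.46040759] [468.69332785 195.97845868] [451.9822679  198.93504569] [475.07541574 317.44627897] -10.710721237963925 -11.026504020179193 120.58273685894535 16.304015380636258
[562.30449313 284.80109735] [487.32785078 298.344321  ] -10.239076031755218
mid [471.7136747  256.70504773] grip [464.0008798  215.92805919]
[-33.1  55.7   0. ]
```

```bash
python3 - <<'E'
from h import *
z=np.load("w9.npz");st=dict(position=z["pos"],ee_rot=z["q"]);C=cloud("wrist",z["d"],st)
for v in range(266,280,2):print(v,C[v,214].round(1),C[v,217].round(1),C[v,336].round(1))
print(read_state()["joint_positions"])
E
python3 -m inch '[[-33,56,0,-10],[-33,56,0,-20],[-33,56,0,-30],[-33,56,0,-40],[-33,56,0,-50],[-33,56,0,-60],[-33,56,0,-70],[-33,56,0,-80],[-33,56,0,-87],[-33,56,40,-87],[-33,56,100,-87],[-33,56,120,-87]]' 0.5
python3 -m inch '[[0,0,0,0],[0,0,0,0],[0,0,0,0]]'
python3 - <<'E'
from h import *
st,p,d=snap("side","s10");m=yaw();print(np.degrees(np.arctan2(m[1,0],m[0,0])),rows(*(np.array([464,215.9])-st["position"][:2])))
C=cloud("side",d)
c=camera_params("side");q=c["K"]@(c["R"]@st["position"]+c["t"]);u,v=(q[:2]/q[2]);print(st["position"],u,v)
cv2.imwrite("pics/s10c.png",cv2.cvtColor(cv2.resize(p[int(v)-40:int(v)+40,int(u)-60:int(u)+60],None,fx=6,fy=6),cv2.COLOR_RGB2BGR))
E
```

```text
266 [450.6 327.7  45. ] [447.5 326.6  39.2] [4.123e+02 2.192e+02 4.000e-01]
268 [449.  328.   45.4] [446.7 326.4  41.5] [4.101e+02 2.194e+02 2.000e-01]
270 [519.  290.4 191.2] [519.8 288.7 193.1] [512.4 240.4 192. ]
272 [519.1 290.1 193.1] [519.1 288.8 193.5] [512.5 240.6 193.7]
274 [519.2 289.7 195.1] [519.  288.6 195.1] [512.1 240.8 194.8]
276 [519.5 289.3 197.4] [519.5 288.1 197.7] [512.3 241.1 196.6]
278 [519.3 289.1 198.7] [518.7 288.2 197.9] [512.2 241.3 198.1]
[ 4.42365596e-01  1.02799989e-01  1.88334814e+00 -2.83104419e-04
  1.15559906e+00  2.15351844e+00]
t: 32.48
position: [460.7, 214.3, 52.1]
ee_rot: [0.772, 0.636, -0.003, -0.001]
force: [-0.5, -0.2, -0.4]
gripper_width: 0.504
grasp_force: 0.0
t: 32.85
position: [464.9, 216.9, 58.1]
ee_rot: [0.771, 0.636, 0.002, 0.001]
force: [-0.4, 0.2, -0.3]
gripper_width: 0.501
grasp_force: 0.0
79.04167913694535 [-1.1 -0.7 -0. ]
[464.86799042 216.86499598  58.0727175 ] 251.48215412162722 172.3087399209005
```

View pics/s10c.png

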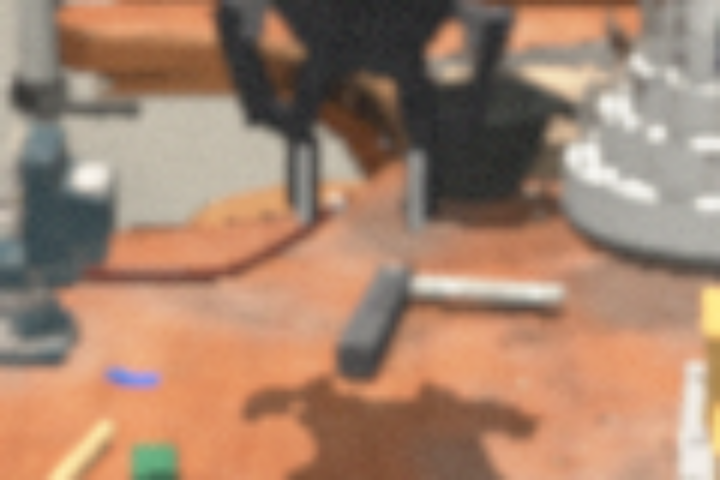

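The open tips are at crop row 222, about 10–15 mm above the TCP, and the stock lies right below and between them. I'll descend in stages.

```bash
python3 -m inch '[[-1,-0.7,20,0],[-1,-0.7,35,0],[-1,-0.7,45,0],[-1,-0.7,50,0],[-1,-0.7,50,0],[-1,-0.7,50,0]]' 0.4
python3 -m inch '[[0,0,5,0],[0,0,10,0],[0,0,13,0],[0,0,13,0],[0,0,13,0]]'
python3 -m inch '[[0,0,0,0],[0,0,0,0],[0,0,0,0],[0,0,0,0],[0,0,0,0],[0,0,0,0]]' 0
```

```text
t: 33.65
position: [462.7, 215.8, 6.7]
ee_rot: [0.771, 0.636, 0.0, 0.0]
force: [-0.4, -0.3, 0.3]
gripper_width: 0.401
grasp_force: 0.0
t: 34.28
position: [462.3, 215.6, -6.7]
ee_rot: [0.771, 0.636, 0.0, 0.0]
force: [-0.0, 0.6, 0.9]
gripper_width: 0.399
grasp_force: 0.0
t: 35.02
position: [462.7, 215.7, -6.3]
ee_rot: [0.771, 0.637, 0.0, 0.0]
force: [-0.8, -0.8, 5.2]
gripper_width: 0.191
grasp_force: 60.0
```

```bash
python3 -m inch '[[0,0,-40,-3],[0,0,-80,-3],[0,0,-100,-3],[0,0,-100,-3],[0,0,-100,-3],[0,0,-100,-3]]'
python3 -c "
from h import *
go('a',((-62,-50),(-37,-50),(-37,-58)))"
```

```text
t: 35.78
position: [460.8, 215.0, 91.3]
ee_rot: [0.754, 0.656, -0.002, -0.001]
force: [-0.9, 0.4, -1.8]
gripper_width: 0.189
grasp_force: 59.3
[460.8 215.   91.3] yaw 82.06
(-62, -50) [-111.   130.4   -0.2]
(-37, -50) [-111.   155.4   -0.3]
(-37, -58) [-119.   155.4   -0.3]
```

```bash
python3 -m inch '[[-111,130,0,0],[-111,130,0,0],[-111,130,0,0],[-111,130,0,0],[-111,130,0,0],[-111,130,0,0]]'
python3 - <<'E'
from h import *
st,p,d=snap("wrist","w11");snap("top","t11");flasks(st,p,d);go('a',((-62,-50),(-37,-50),(-37,-58)))
E
```

```text
t: 36.52
position: [574.3, 88.5, 92.4]
ee_rot: [0.754, 0.657, -0.001, -0.001]
force: [-0.1, -0.0, -1.8]
gripper_width: 0.193
grasp_force: 59.4
comp px [  329    97   131   115 10225] zt 40 zmax 61.5 rect [613.6 133.6] [52.8  0.8] 81.6
comp px [380 138  49  48 580] zt 34 zmax 69.7 rect [0. 0.] [0. 0.] 0.0
comp px [ 333  293   89   46 2687] zt 40 zmax 51.8 rect [630.3  29.6] [ 2.5 48.7] 83.6
[574.7  88.6  92.9] yaw 82.14
(-62, -50) [-1.6  0.1  0. ]
(-37, -50) [-1.6 25.1 -0. ]
(-37, -58) [-9.6 25.1 -0. ]
```

View pics/w11.png

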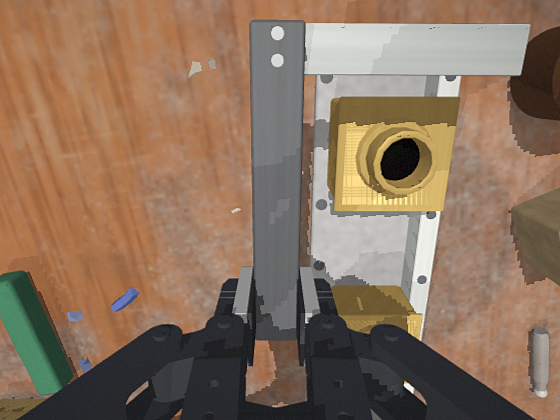

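The square is held squarely over the nest. The stock's inner edge is at u=303, the blade's inner edge at row 75, and flask a looks home. I'll calibrate the corner from these pixels.

```bash
python3 - <<'E'
from h import *
z=np.load("w11.npz");st=dict(position=z["pos"],ee_rot=z["q"]);b=st["position"][2]+6.3
j=lambda w:np.round([(w-O)@EX,(w-O)@EY],1)
for u,v,h in((304,76,10),(525,76,10),(304,100,16),(302,260,16),(252,100,16)):
    print((u,v),j(pix("wrist",u,v,b+h,st)[:2]),"rel tcp",j(pix("wrist",u,v,b+h,st)[:2])-j(st["position"][:2]))
# flask a body top corners: (331,122)?,(447,212)
C=cloud("wrist",z["d"],st);h=cv2.cvtColor(z["p"],cv2.COLOR_RGB2HSV)
for zz in(56,50):
  m=(abs(C[...,2]-zz)<3)&(h[...,1]>90)&(h[...,0]>14)&(h[...,0]<33);r=cv2.minAreaRect(C[m][:,:2].astype(np.float32));print(zz,m.sum(),j(np.array(r[0])),r[1],r[2])
E
```

```text
(304, 76) [-55.3 162.7] rel tcp [10.1 86.3]
(525, 76) [ 20.9 162.7] rel tcp [86.3 86.3]
(304, 100) [-55.6 155. ] rel tcp [ 9.8 78.6]
(302, 260) [-54.9  95.5] rel tcp [10.5 19.1]
(252, 100) [-73.1 155. ] rel tcp [-7.7 78.6]
56 8694 [-4.6 85.3] (139.1122589111328, 59.37950134277344) 82.24492645263672
50 1267 [12.4 44.4] (126.57513427734375, 140.6060028076172) 62.78602600097656
```

```bash
python3 -m inch '[[0,0,30,0],[0,0,55,0],[0,0,69,0],[0,0,69,0],[0,0,69,0],[0,0,69,0]]'
python3 -m inch '[[0,8,0,0],[0,15,0,0],[0,21,0,0],[0,22,0,0],[0,22,0,0]]'
python3 -m inch '[[-3,0,0,0],[-6,0,0,0],[-8,0,0,0],[-8,0,0,0],[-8,0,0,0]]'
python3 -c "
from h import *
go('a',((-37,-58),))"
```

```text
t: 37.38
position: [576.9, 87.9, 25.6]
ee_rot: [0.754, 0.656, 0.001, 0.001]
force: [0.7, 0.4, -2.3]
gripper_width: 0.196
grasp_force: 59.3
t: 38.0
position: [597.5, 84.6, 24.1]
ee_rot: [0.754, 0.656, -0.0, -0.0]
force: [0.7, -1.0, -2.2]
gripper_width: 0.189
grasp_force: 59.4
t: 38.62
position: [596.4, 76.7, 24.3]
ee_rot: [0.754, 0.656, 0.0, 0.0]
force: [-0.1, -0.1, -1.8]
gripper_width: 0.195
grasp_force: 59.4
[596.4  76.7  24.3] yaw 82.05
(-37, -58) [-0.8  2.   0. ]
```

```bash
python3 -m inch '[[0,1.5,0,0],[0,3,0,0],[0,3,0,0],[0,3,0,0]]'
python3 -m inch '[[-1.5,0,0,0],[-3,0,0,0],[-3,0,0,0],[-3,0,0,0]]'
```

```text
t: 39.12
position: [596.9, 76.5, 23.7]
ee_rot: [0.754, 0.657, -0.002, -0.002]
force: [-6.8, 1.6, 1.1]
gripper_width: 0.192
grasp_force: 59.8
t: 39.62
position: [596.9, 75.2, 23.4]
ee_rot: [0.754, 0.657, -0.001, -0.002]
force: [-4.4, 5.7, -0.8]
gripper_width: 0.192
grasp_force: 59.6
```

```bash
python3 -m inch '[[-0.5,0.8,0,0],[-0.5,0.8,0,0],[-0.5,0.8,0,0],[-0.5,0.8,0,0],[-0.5,0.8,0,0],[-0.5,0.8,0,0]]'
python3 - <<'E'
from h import *
st,p,d=snap("wrist","w12");go('a',((-37,-58),));b=st["position"][2]+6.3
cv2.imwrite("pics/w12.png",p[...,::-1])
C=cloud("wrist",d,st);h=cv2.cvtColor(p,cv2.COLOR_RGB2HSV)
J=np.stack([(C[...,:2]-O)@EX,(C[...,:2]-O)@EY],-1)
for n,lo,hi,zz in(("a",80,180,56),("b",-50,50,50)):
  m=(abs(C[...,2]-zz)<3)&(h[...,1]>80)&(h[...,0]>14)&(h[...,0]<33)&(J[...,1]>lo)&(J[...,1]<hi);r=cv2.minAreaRect(J[m].astype(np.float32));print(n,m.sum(),r)
# gap stock-flask, dark stock inner edge row by row: saturation profile
for v in(130,160,190):print(v,h[v,290:345,1].tolist()[::3])
E
```

```text
t: 40.38
position: [596.9, 75.1, 23.4]
ee_rot: [0.754, 0.657, -0.001, -0.003]
force: [-5.2, 7.3, 0.5]
gripper_width: 0.188
grasp_force: 59.8
[596.9  75.1  23.4] yaw 82.1
(-37, -58) [ 0.8  1.2 -0. ]
a 20767 ((-4.22564697265625, 125.27359008789062), (59.06710433959961, 59.5545768737793), 89.94670104980469)
b 121 ((-2.1005611419677734, 20.44322395324707), (50.9895133972168, 12.19049072265625), 5.038072109222412)
130 [9, 6, 28, 129, 129, 127, 127, 109, 111, 109, 109, 107, 98, 99, 99, 101, 121, 135, 135]
160 [5, 7, 30, 135, 131, 131, 132, 126, 124, 119, 119, 119, 107, 137, 137, 134, 131, 131, 145]
190 [10, 5, 13, 132, 133, 130, 130, 131, 131, 132, 133, 131, 130, 129, 135, 142, 131, 131, 133]
```

```bash
python3 -m inch '[[3,0,0,0],[7,0,0,0],[8,-8,0,0],[8,-20,0,0],[8,-25,-20,0],[8,-25,-50,0],[8,-25,-72,0],[-50,-25,-72,0],[-110,-25,-72,0],[-115,-25,-72,0],[-115,-25,-72,0],[-115,-25,-72,0]]'
cat >> h.py <<'E'
def check(name):
    st,p,d=snap("wrist",name);C=cloud("wrist",d,st);h=cv2.cvtColor(p,cv2.COLOR_RGB2HSV)
    J=np.stack([(C[...,:2]-O)@EX,(C[...,:2]-O)@EY],-1)
    for n,c,zz,s in(("a",125,56,28),("b",0,50,25),("c",-125,44,22)):
        m=(abs(C[...,2]-zz)<3)&(h[...,1]>80)&(h[...,0]>14)&(h[...,0]<33)&(abs(J[...,1]-c)<60)&(abs(J[...,0])<70)
        if m.sum()>100:r=cv2.minAreaRect(J[m].astype(np.float32));print(n,m.sum(),np.round(r[0],1),np.round(r[1],1),round(r[2],1))
E
python3 - <<'E'
from h import *
check("w13");go('b',((-34-25,-61+9),(-34,-61)))
E
```

```text
t: 41.92
position: [559.5, -36.7, 96.9]
ee_rot: [0.754, 0.657, 0.001, 0.0]
force: [-0.7, 0.5, -0.8]
gripper_width: 0.192
grasp_force: 59.4
b 5563 [-1.6  0.8] [53.4 52.5] 0.1
c 1187 [   1.8 -107.8] [19.4 48.2] 83.7
[559.4 -36.5  96.7] yaw 82.14
(-59, -52) [-2.6  4.2  0. ]
(-34, -61) [-11.6  29.2   0. ]
```

```bash
python3 -m inch '[[-2.6,4,30,0],[-2.6,4,60,0],[-2.6,4,73,0],[-2.6,4,73,0],[-2.6,4,73,0],[-2.6,12,73,0],[-2.6,20,73,0],[-2.6,25.5,73,0],[-5,25.5,73,0],[-9,25.5,73,0],[-10,25.5,73,0],[-10,25.5,73,0]]'
python3 -m inch '[[0,1.5,0,0],[0,3,0,0],[0,3,0,0],[0,3,0,0]]'
python3 -m inch '[[-1.5,0,0,0],[-3,0,0,0],[-3,0,0,0],[-3,0,0,0]]'
python3 -c "
from h import *
go('b',((-34,-61),))"
```

```text
t: 43.48
position: [582.6, -51.3, 23.2]
ee_rot: [0.754, 0.656, -0.0, -0.0]
force: [0.1, -0.6, -2.7]
gripper_width: 0.194
grasp_force: 59.4
t: 43.98
position: [585.2, -51.5, 23.1]
ee_rot: [0.754, 0.657, -0.001, -0.001]
force: [-3.6, 0.3, 0.4]
gripper_width: 0.19
grasp_force: 59.6
t: 44.48
position: [585.3, -52.5, 23.0]
ee_rot: [0.754, 0.656, 0.001, -0.001]
force: [-0.8, 8.6, -1.2]
gripper_width: 0.191
grasp_force: 59.5
[585.3 -52.5  23. ] yaw 82.06
(-34, -61) [0.7 1.3 0. ]
```

```bash
python3 -m inch '[[0,1,0,0],[0,2,0,0],[0,2,0,0],[0,2,0,0],[0,2,0,0],[0,2,0,0],[0,2,0,0]]'
python3 -m inch '[[-0.5,0.5,0,0],[-0.5,0.5,0,0],[-0.5,0.5,0,0]]'
python3 -c "
from h import *
check('w14')"
```

```text
t: 45.35
position: [585.4, -52.5, 22.7]
ee_rot: [0.754, 0.657, -0.0, -0.003]
force: [-5.8, 7.5, 1.9]
gripper_width: 0.193
grasp_force: 60.0
t: 45.72
position: [585.5, -52.7, 22.7]
ee_rot: [0.754, 0.657, -0.001, -0.003]
force: [-6.2, 10.0, 2.4]
gripper_width: 0.194
grasp_force: 60.1
b 13780 [-1.2  0.2] [53.3 53.1] 0.2
```

```bash
python3 -m inch '[[3,0,0,0],[7,0,0,0],[8,-8,0,0],[8,-20,0,0],[8,-25,-20,0],[8,-25,-50,0],[8,-25,-72,0],[-50,-25,-72,0],[-110,-25,-72,0],[-117,-20,-72,0],[-117,-20,-72,0],[-117,-20,-72,0]]'
python3 - <<'E'
from h import *
check("w15");go('c',((-31-25,-64+9),(-31,-64)))
E
```

```text
t: 47.28
position: [552.1, -167.4, 95.7]
ee_rot: [0.754, 0.657, 0.0, 0.0]
force: [-0.3, 0.5, -1.9]
gripper_width: 0.195
grasp_force: 59.4
c 3588 [   1.4 -124.5] [46.9 47.3] 89.9
[ 552.  -167.2   95.5] yaw 82.14
(-56, -55) [-0.1 -0.4 -0. ]
(-31, -64) [-9.1 24.6 -0. ]
```

```bash
python3 -m inch '[[0,0,30,0],[0,0,60,0],[0,0,71,0],[0,0,71,0],[0,0,71,0],[0,8,71,0],[0,16,71,0],[0,21,71,0],[-3,21,71,0],[-6,21,71,0],[-7.5,21,71,0],[-7.5,21,71,0]]'
python3 -m inch '[[0,1.5,0,0],[0,3,0,0],[0,3,0,0],[0,3,0,0]]'
python3 -m inch '[[-1.5,0,0,0],[-3,0,0,0],[-3,0,0,0],[-3,0,0,0]]'
python3 -m inch '[[0,1,0,0],[0,2,0,0],[0,2,0,0],[0,2,0,0],[0,2,0,0],[0,2,0,0],[0,2,0,0]]'
python3 -c "
from h import *
go('c',((-31,-64),))
check('w16')"
```

```text
t: 48.82
position: [571.4, -179.0, 24.2]
ee_rot: [0.755, 0.656, -0.0, -0.0]
force: [-0.7, -0.1, -2.0]
gripper_width: 0.195
grasp_force: 59.4
t: 49.32
position: [573.7, -179.2, 24.0]
ee_rot: [0.754, 0.657, -0.001, -0.001]
force: [-4.9, -0.5, 0.6]
gripper_width: 0.191
grasp_force: 59.7
t: 49.82
position: [573.8, -180.0, 23.8]
ee_rot: [0.754, 0.656, 0.001, -0.002]
force: [-2.4, 7.2, -0.9]
gripper_width: 0.191
grasp_force: 59.6
t: 50.7
position: [574.0, -180.1, 23.5]
ee_rot: [0.754, 0.657, -0.001, -0.003]
force: [-6.6, 6.0, 2.9]
gripper_width: 0.19
grasp_force: 60.1
[ 574.  -180.1   23.5] yaw 82.08
(-31, -64) [ 0.7  1.1 -0. ]
c 7545 [   2.6 -124.6] [45.7 46.9] 0.3
```

```bash
python3 -m inch '[[3,0,0,0],[7,0,0,0],[8,-8,0,0],[8,-20,0,0],[8,-30,-20,0],[8,-60,-50,0],[8,-90,-50,0],[8,-95,-50,0],[8,-95,-50,0],[8,-95,-50,0]]'
python3 -c "
from h import *
go('b',((-150,-60),))"
```

```text
t: 52.0
position: [484.3, -161.7, 74.4]
ee_rot: [0.754, 0.656, 0.0, 0.001]
force: [0.2, 0.2, -1.2]
gripper_width: 0.195
grasp_force: 59.5
[ 484.3 -161.7   74.4] yaw 82.05
(-150, -60) [ 1.237e+02 -2.970e+01 -1.000e-01]
```

```bash
python3 -m inch '[[60,-30,0,0],[124,-30,0,0],[124,-30,0,0],[124,-30,20,0],[124,-30,45,0],[124,-30,65,0],[124,-30,75,0],[124,-30,78,0],[124,-30,78,0],[124,-30,78,0]]'
python3 -m inch '[[0,0,1,0],[0,0,2,0],[0,0,2.5,0],[0,0,2.5,0],[0,0,2.5,0]]'
```

```text
t: 53.25
position: [471.5, -34.7, -2.9]
ee_rot: [0.754, 0.656, 0.001, 0.001]
force: [0.4, -0.9, -2.3]
gripper_width: 0.19
grasp_force: 59.4
t: 53.88
position: [470.6, -34.5, -6.2]
ee_rot: [0.754, 0.656, 0.0, 0.0]
force: [-0.2, -0.1, -1.7]
gripper_width: 0.19
grasp_force: 59.5
```

```bash
python3 -m inch '[[0,0,0.8,0],[0,0,0.8,0]]'
python3 -m inch '[[0,0,0,0],[0,0,0,0],[0,0,0,0],[0,0,-30,0],[0,0,-70,0],[0,0,-120,0],[-60,0,-150,0],[-120,0,-150,0],[-180,0,-150,0],[-240,0,-150,0],[-270,-5,-150,0],[-270,-5,-150,0]]' 0.5
python3 -m inch '[[0,0,0,0],[0,0,0,0],[0,0,0,0]]'
python3 - <<'E'
from h import *
st,p,d=snap("wrist","w17");C=cloud("wrist",d,st);h=cv2.cvtColor(p,cv2.COLOR_RGB2HSV)
print(st["position"])
m=((h[...,0]>16)&(h[...,0]<32)&(h[...,1]>80)&(abs(C[...,2]-43)<4)&(C[...,1]<-230)).astype(np.uint8)
k,l,s,_=cv2.connectedComponentsWithStats(m)
for i in range(1,k):
    if s[i,4]>150:
        r=cv2.minEnclosingCircle(C[l==i][:,:2].astype(np.float32));print(s[i],r,np.median(C[l==i],0),rows(*(np.array(r[0])-st["position"][:2])))
cv2.imwrite("pics/w17.png",p[...,::-1])
st,p,d=snap("top","t17");flasks(st,p,d,"top")
E
```

```text
t: 54.12
position: [470.7, -34.5, -6.5]
ee_rot: [0.754, 0.656, -0.0, -0.0]
force: [-2.2, 0.4, 5.7]
gripper_width: 0.194
grasp_force: 60.3
t: 55.62
position: [427.7, -303.1, 142.8]
ee_rot: [0.756, 0.655, -0.0, 0.0]
force: [-0.2, 0.2, 0.8]
gripper_width: 0.495
grasp_force: 0.0
t: 56.0
position: [428.7, -300.1, 143.0]
ee_rot: [0.754, 0.657, 0.0, -0.0]
force: [0.8, -0.0, -0.4]
gripper_width: 0.503
grasp_force: 0.0
[ 428.68229263 -300.13566488  143.00389528]
[333 153  35  34 868] ((484.4826965332031, -279.4718017578125), 12.20648193359375) [ 483.87636071 -278.60143059   43.60107571] [28.1 52.5  0. ]
[325 221  32  30 739] ((473.9813232421875, -328.3703918457031), 12.166259765625) [ 473.55768062 -327.03955823   43.59902177] [-21.8  48.7   0. ]
comp px [283 255  38  28 543] zt 34 zmax 30.4 rect [346.3 -95.2] [85.9 36.1] 81.6
```

```bash
python3 -m inch '[[28,52.5,0,0],[28,52.5,30,0],[28,52.5,70,0],[28,52.5,90,0],[28,52.5,105,0],[28,52.5,115,0],[28,52.5,122,0],[28,52.5,122,0],[28,52.5,122,0],[28,52.5,122,0]]' 0.45
python3 -m inch '[[0,0,0,0],[0,0,0,0],[0,0,0,0],[0,0,0,0],[0,0,0,0]]' 0
python3 -m inch '[[0,0,-5,0],[0,0,-20,0],[0,0,-60,0],[0,0,-100,0],[0,0,-100,0],[0,0,-100,0],[0,0,-100,0]]'
python3 -c "
from h import *
go('c',((0,0),));go('b',((0,0),));go('a',((0,0),))"
```

```text
t: 57.35
position: [484.7, -281.1, 21.7]
ee_rot: [0.754, 0.656, 0.0, 0.001]
force: [-0.6, -0.0, 0.4]
gripper_width: 0.453
grasp_force: 0.0
t: 57.98
position: [484.7, -281.0, 21.8]
ee_rot: [0.754, 0.656, 0.0, 0.001]
force: [-1.3, 1.3, 5.9]
gripper_width: 0.239
grasp_force: 58.8
t: 58.85
position: [483.0, -280.0, 119.4]
ee_rot: [0.754, 0.656, -0.0, -0.001]
force: [0.4, 0.3, -1.0]
gripper_width: 0.236
grasp_force: 58.8
[ 483.  -280.   119.4] yaw 82.06
(0, 0) [ 1.762e+02  1.083e+02 -1.000e-01]
[ 483.  -280.   119.4] yaw 82.06
(0, 0) [3.012e+02 1.051e+02 1.000e-01]
[ 483.  -280.   119.4] yaw 82.06
(0, 0) [4.262e+02 1.019e+02 3.000e-01]
```

```bash
python3 -m inch '[[60,30,0,0],[110,70,0,0],[175,107,0,0],[175,107,0,0],[175,107,0,0],[175,107,15,0],[175,107,25,0],[175,107,25,0],[175,107,25,0]]'
python3 -m inch '[[0,0,0,0],[0,0,0,0],[0,0,0,0]]'
python3 - <<'E'
from h import *
check("w18");go('c',((-1.2,-1.4),))
E
```

```text
t: 59.98
position: [614.0, -122.9, 95.9]
ee_rot: [0.755, 0.656, -0.0, -0.0]
force: [0.9, 0.5, -0.7]
gripper_width: 0.237
grasp_force: 58.8
t: 60.35
position: [614.6, -122.2, 96.3]
ee_rot: [0.754, 0.656, 0.0, 0.0]
force: [-0.3, 0.4, -0.0]
gripper_width: 0.236
grasp_force: 58.8
b 3753 [ -1.3 -15. ] [21.2 53.1] 89.9
c 2581 [   1.7 -123.7] [46.9 46.7] 89.8
[ 614.5 -122.1   96.2] yaw 82.07
(-1.2, -1.4) [ 0.3 -1.3 -0. ]
```

Lower gently with the correction.

```bash
python3 -m inch '[[0.3,-1.3,6,0],[0.3,-1.3,12,0],[0.3,-1.3,18,0],[0.3,-1.3,23,0],[0.3,-1.3,23,0],[0.3,-1.3,23,0]]'
python3 -m inch '[[0,0,4,0],[0,0,8,0],[0,0,10,0],[0,0,10,0],[0,0,10,0]]'
```

```text
t: 61.15
position: [613.3, -121.8, 73.1]
ee_rot: [0.754, 0.656, 0.0, 0.0]
force: [-0.4, 0.4, -0.3]
gripper_width: 0.237
grasp_force: 58.8
t: 61.78
position: [613.0, -121.6, 62.9]
ee_rot: [0.754, 0.656, -0.0, -0.0]
force: [0.2, 0.7, -0.7]
gripper_width: 0.239
grasp_force: 58.8
```

```bash
python3 -m inch '[[0,0,0.6,0],[0,0,1.2,0],[0,0,1.2,0]]'
python3 -m inch '[[0,0,0,0],[0,0,0,0],[0,0,0,0],[0,0,-20,0],[0,0,-50,0],[-60,-50,-80,0],[-120,-100,-80,0],[-180,-140,-80,0],[-225,-140,-80,0],[-225,-140,-80,0],[-225,-140,-80,0],[-225,-140,-80,0]]' 0.45
cat >> h.py <<'E'
def stoppers(name):
    st,p,d=snap("wrist",name);C=cloud("wrist",d,st);h=cv2.cvtColor(p,cv2.COLOR_RGB2HSV);print(st["position"])
    J=np.stack([(C[...,:2]-O)@EX,(C[...,:2]-O)@EY],-1)
    y=(h[...,0]>14)&(h[...,0]<33)&(h[...,1]>70)
    for n,c,zz in(("a",125,95),("b",0,89),("c",-125,83),("stand",0,43)):
        r0=(C[...,1]<-230) if n=="stand" else (abs(J[...,1]-c)<50)&(abs(J[...,0])<60)
        m=(y&(abs(C[...,2]-zz)<4)&r0).astype(np.uint8);k,l,s,_=cv2.connectedComponentsWithStats(m)
        for i in range(1,k):
            if s[i,4]>150:
                r=cv2.minEnclosingCircle(C[l==i][:,:2].astype(np.float32));w=np.array(r[0]);print(n,s[i,4],w.round(1),"r",round(r[1],1),"z",np.median(C[l==i][:,2]).round(1),"jig",np.round([(w-O)@EX,(w-O)@EY],1),rows(*(w-st["position"][:2])))
E
python3 - <<'E'
from h import *
stoppers("w19")
E
```

```text
t: 62.15
position: [613.3, -121.6, 61.9]
ee_rot: [0.754, 0.656, 0.0, 0.0]
force: [0.1, 2.1, 0.8]
gripper_width: 0.236
grasp_force: 58.9
t: 63.65
position: [443.9, -324.9, 142.7]
ee_rot: [0.754, 0.656, 0.0, 0.0]
force: [-0.1, 1.1, -0.5]
gripper_width: 0.45
grasp_force: 0.0
[ 443.88134696 -324.93046151  142.68313108]
stand 789 [ 474.  -328.2] r 12.3 z 43.7 jig [-107.9 -350. ] [ 0.9 30.3  0. ]
stand 636 [ 463.5 -376.8] r 12.0 z 43.6 jig [-111.7 -399.6] [-48.7  26.6   0. ]
```

```bash
python3 -m inch '[[1,30,0,0],[1,30,40,0],[1,30,70,0],[1,30,80,0],[1,30,80,0],[1,30,80,0]]'
python3 -c "
from h import *
print(rows(*(np.array([474.0,-328.2])-read_state()['position'][:2])))"
```

```text
t: 64.45
position: [474.4, -328.8, 63.3]
ee_rot: [0.754, 0.657, 0.0, 0.001]
force: [-0.1, -0.0, 0.2]
gripper_width: 0.451
grasp_force: 0.0
[ 0.6 -0.5 -0. ]
```

```bash
python3 -m inch '[[0.6,-0.5,15,0],[0.6,-0.5,30,0],[0.6,-0.5,41,0],[0.6,-0.5,41,0],[0.6,-0.5,41,0],[0.6,-0.5,41,0]]'
python3 -m inch '[[0,0,0,0],[0,0,0,0],[0,0,0,0],[0,0,0,0],[0,0,0,0]]' 0
python3 -m inch '[[0,0,-5,0],[0,0,-20,0],[0,0,-60,0],[0,0,-90,0],[0,0,-90,0],[0,0,-90,0],[0,0,-90,0]]'
python3 -c "
from h import *
go('b',((-1.2,0),))"
```

```text
t: 65.2
position: [473.3, -328.1, 21.3]
ee_rot: [0.754, 0.656, 0.0, 0.0]
force: [0.1, -0.2, -0.3]
gripper_width: 0.448
grasp_force: 0.0
t: 65.82
position: [473.3, -328.1, 21.6]
ee_rot: [0.754, 0.656, 0.0, 0.001]
force: [-1.0, -0.6, 5.4]
gripper_width: 0.239
grasp_force: 58.9
t: 66.7
position: [471.7, -326.8, 109.0]
ee_rot: [0.754, 0.656, -0.0, -0.002]
force: [0.2, -0.0, -1.1]
gripper_width: 0.233
grasp_force: 58.8
[ 471.7 -326.8  109. ] yaw 82.06
(-1.2, 0) [3.492e+02 1.087e+02 2.000e-01]
```

```bash
python3 -m inch '[[62,0,-10,0],[124,0,-10,0],[180,20,-10,0],[230,50,-10,0],[290,80,-10,0],[349,109,-10,0],[349,109,-10,0],[349,109,-10,0],[349,109,0,0],[349,109,10,0],[349,109,10,0],[349,109,10,0]]'
python3 -m inch '[[0,0,0,0],[0,0,0,0]]'
python3 - <<'E'
from h import *
check("w20");go('b',((-1.2,0.3),));stoppers("w20b")
E
```

```text
t: 68.2
position: [628.7, 2.3, 100.6]
ee_rot: [0.755, 0.656, -0.0, -0.0]
force: [0.5, -0.5, -1.4]
gripper_width: 0.236
grasp_force: 58.9
t: 68.45
position: [629.3, 2.9, 101.3]
ee_rot: [0.754, 0.656, 0.0, 0.0]
force: [0.4, -0.1, -0.4]
gripper_width: 0.235
grasp_force: 58.9
a 5371 [ -4.4 108.7] [25.1 59.1] 89.9
b 3848 [-1.4  1.3] [53.  52.8] 0.2
c 1383 [   1.8 -116.4] [46.6 34.7] 0.1
[629.3   2.9 101.2] yaw 82.06
(-1.2, 0.3) [ 1.1 -1.9 -0. ]
[629.26631162   2.9252353  101.19575195]
```

```bash
python3 -m inch '[[1,-1.5,8,0],[1,-1.5,16,0],[1,-1.5,23,0],[1,-1.5,23,0],[1,-1.5,23,0]]'
python3 -m inch '[[0,0,4,0],[0,0,8,0],[0,0,10,0],[0,0,10.5,0],[0,0,10.5,0]]'
```

```text
t: 69.18
position: [627.7, 4.1, 77.7]
ee_rot: [0.754, 0.656, -0.0, -0.0]
force: [-0.5, 0.6, -0.3]
gripper_width: 0.234
grasp_force: 58.9
t: 69.8
position: [627.6, 4.4, 67.6]
ee_rot: [0.754, 0.656, 0.0, -0.0]
force: [-2.6, 2.0, 3.5]
gripper_width: 0.232
grasp_force: 59.3
```

```bash
python3 -m inch '[[0,0,0,0],[0,0,0,0],[0,0,0,0],[0,0,-20,0],[0,0,-50,0],[-50,0,-100,0],[-110,0,-110,0],[-150,0,-110,0],[-150,0,-110,0],[-150,0,-110,0]]' 0.45
python3 - <<'E'
from h import *
check("w21");stoppers("w21b");print(rows(*(np.array([463.5,-376.8])-read_state()['position'][:2])))
E
```

```text
t: 71.05
position: [607.1, -144.4, 178.2]
ee_rot: [0.755, 0.656, 0.0, 0.0]
force: [-1.0, 0.4, -0.4]
gripper_width: 0.447
grasp_force: 0.0
b 1629 [ -1.3 -18.2] [52.7 15. ] 0.0
c 1757 [   1.7 -124.1] [46.7 47.3] 0.0
[ 607.07017494 -143.74583734  177.82955309]
c 877 [ 613.5 -119.7] r 12.2 z 83.7 jig [   1.8 -124.4] [24.7  3.   0. ]
stand 2798 [ 750.9 -276.5] r 54.6 z 42.6 jig [ 159.4 -261. ] [-111.8  160.7   -0. ]
[-2.509e+02 -1.102e+02 -1.000e-01]
```

```bash
python3 -m inch '[[-60,-30,0,0],[-120,-60,0,0],[-180,-90,0,0],[-230,-110,20,0],[-251,-110,40,0],[-251,-110,80,0],[-251,-110,110,0],[-251,-110,115,0],[-251,-110,115,0],[-251,-110,115,0]]'
python3 -m inch '[[0,0,0,0],[0,0,0,0]]'
python3 -c "
from h import *
print(rows(*(np.array([463.5,-376.8])-read_state()['position'][:2])),read_state()['position'])"
```

```text
t: 72.4
position: [464.8, -378.4, 64.1]
ee_rot: [0.754, 0.657, 0.0, 0.002]
force: [0.7, -0.6, -0.1]
gripper_width: 0.449
grasp_force: 0.0
t: 72.65
position: [463.8, -378.2, 63.3]
ee_rot: [0.754, 0.656, 0.0, 0.001]
force: [-0.2, -0.7, -0.1]
gripper_width: 0.45
grasp_force: 0.0
[ 1.4 -0.5 -0. ] [ 463.78654776 -378.2366444    63.26593271]
```

```bash
python3 -m inch '[[1.3,-0.2,15,0],[1.3,-0.2,30,0],[1.3,-0.2,41,0],[1.3,-0.2,41,0],[1.3,-0.2,41,0],[1.3,-0.2,41,0]]'
python3 -m inch '[[0,0,0,0],[0,0,0,0],[0,0,0,0],[0,0,0,0],[0,0,0,0]]' 0
python3 -m inch '[[0,0,-5,0],[0,0,-20,0],[0,0,-60,0],[0,0,-100,0],[0,0,-105,0],[0,0,-105,0],[0,0,-105,0]]'
python3 -c "
from h import *
go('a',((-1.2,0.3),))"
```

```text
t: 73.4
position: [463.7, -377.0, 21.9]
ee_rot: [0.754, 0.656, 0.0, 0.001]
force: [-0.2, -0.4, -0.0]
gripper_width: 0.448
grasp_force: 0.0
t: 74.03
position: [463.8, -377.0, 22.2]
ee_rot: [0.754, 0.656, 0.0, 0.001]
force: [-1.5, 1.4, 5.9]
gripper_width: 0.235
grasp_force: 58.9
t: 74.9
position: [462.1, -375.6, 124.5]
ee_rot: [0.754, 0.656, -0.0, -0.002]
force: [0.1, 0.4, -0.5]
gripper_width: 0.235
grasp_force: 58.8
[ 462.1 -375.6  124.5] yaw 82.06
(-1.2, 0.3) [524.  108.1   0.7]
```

```bash
python3 -m inch '[[50,10,0,0],[105,20,0,0],[160,30,0,0],[220,45,0,0],[280,55,0,0],[340,70,0,0],[400,80,0,0],[460,95,0,0],[524,107,0,0],[524,107,0,0],[524,107,0,0],[524,107,0,0]]'
python3 -m inch '[[0,0,10,0],[0,0,20,0],[0,0,20,0],[0,0,20,0]]'
python3 - <<'E'
from h import *
check("w22");go('a',((-1.2,0.3),))
E
```

```text
t: 76.4
position: [640.6, 126.2, 125.2]
ee_rot: [0.755, 0.656, -0.001, -0.0]
force: [-0.7, 0.9, -0.3]
gripper_width: 0.234
grasp_force: 58.8
t: 76.9
position: [641.6, 127.4, 106.1]
ee_rot: [0.754, 0.656, -0.0, -0.0]
force: [0.0, 0.8, 0.1]
gripper_width: 0.236
grasp_force: 58.8
a 5198 [ -4.4 126.1] [59. 59.] 0.1
b 1659 [-3.7 10.3] [49.  36.8] 1.7
[641.8 127.5 106.4] yaw 82.05
(-1.2, 0.3) [ 1.  -0.3  0. ]
```

```bash
python3 -m inch '[[0.8,-0.5,8,0],[0.8,-0.5,16,0],[0.8,-0.5,22,0],[0.8,-0.5,22,0],[0.8,-0.5,22,0]]'
python3 -m inch '[[0,0,4,0],[0,0,8,0],[0,0,10,0],[0,0,10.5,0],[0,0,10.5,0]]'
```

```text
t: 77.58
position: [641.4, 128.5, 84.3]
ee_rot: [0.754, 0.656, 0.0, 0.0]
force: [-0.1, -0.8, -1.0]
gripper_width: 0.235
grasp_force: 58.8
t: 78.2
position: [641.4, 128.8, 74.2]
ee_rot: [0.754, 0.656, 0.0, -0.0]
force: [-0.6, 1.3, 2.8]
gripper_width: 0.234
grasp_force: 59.1
```

```bash
python3 -m inch '[[0,0,0,0],[0,0,0,0],[0,0,0,0],[0,0,-20,0],[0,0,-60,0],[-30,-20,-110,0],[-80,-40,-150,0],[-140,-50,-180,0],[-170,-50,-180,0],[-170,-50,-180,0],[-170,-50,-180,0],[-170,-50,-180,0]]' 0.5
python3 -m inch '[[0,0,0,0],[0,0,0,0]]'
python3 - <<'E'
from h import *
check("w23");stoppers("w23b")
z=np.load("w23.npz");st=dict(position=z["pos"],ee_rot=z["q"]);C=cloud("wrist",z["d"],st)
m=(abs(C[...,2]-13)<7)&(C[...,0]>430)&(C[...,0]<570)&(C[...,1]>-90)&(C[...,1]<90)
r=cv2.minAreaRect(C[m][:,:2].astype(np.float32));print("square",m.sum(),r,np.percentile(C[m][:,2],[5,50,95]))
E
```

```text
t: 79.7
position: [568.2, -31.9, 253.6]
ee_rot: [0.754, 0.657, -0.0, -0.0]
force: [-0.1, 1.2, 0.3]
gripper_width: 0.501
grasp_force: 0.0
t: 79.95
position: [568.2, -32.2, 253.4]
ee_rot: [0.754, 0.657, -0.0, -0.0]
force: [-0.7, 0.4, -0.5]
gripper_width: 0.499
grasp_force: 0.0
a 1151 [ -4.5 102.7] [12.7 58.6] 89.8
b 1935 [-1.7  1.3] [52.4 53. ] 89.9
c 825 [   1.4 -123.5] [46.9 46.8] 0.3
[568.26088507 -32.37006034 253.43879336]
b 591 [627.5   4.5] r 12.1 z 89.6 jig [-1.3  0.5] [44.7 53.6 -0. ]
c 334 [ 613.2 -119.3] r 12.1 z 83.5 jig [   1.5 -124.1] [-79.9  56.5  -0. ]
stand 562 [ 748.4 -254.6] r 36.5 z 42.5 jig [ 153.9 -239.7] [-1.954e+02  2.090e+02 -1.000e-01]
square 3293 ((479.2861633300781, 31.04712677001953), (92.99880981445312, 117.93104553222656), 0.08664264529943466) [ 9.56974961 16.15639329 18.03138263]
```

```bash
python3 -m inch '[[60,0,0,0],[60,0,0,0],[60,0,0,0],[60,0,0,0],[60,0,0,0]]'
python3 - <<'E'
from h import *
check("w24");stoppers("w24b");print(read_state()["force"])
E
```

```text
t: 80.68
position: [576.5, 25.5, 253.8]
ee_rot: [0.755, 0.656, -0.0, 0.0]
force: [0.4, -0.1, 0.3]
gripper_width: 0.499
grasp_force: 0.0
a 3384 [ -4.6 126.1] [58.3 59.2] 89.8
b 1557 [-1.8  0.8] [53.5 52.8] 89.8
c 400 [   1.1 -123. ] [46.4 46.6] 0.3
[576.46798548  25.62195991 253.82090093]
a 752 [641.1 128.5] r 12.2 z 95.7 jig [ -4.8 125.2] [110.9  49.6  -0. ]
b 506 [627.3   4.3] r 12.2 z 89.6 jig [-1.5  0.3] [-14.   53.3   0. ]
[-0.32563083 -0.74588931 -0.12455886]
```

```bash
python3 -c "
from cell import *
print(close_job())"
```

```text
the job is handed in; nothing more can be done
None
```

I handed the job in after about 81 s: all three flasks stand home in the jig, each was pressed with the square while still open, the square lies flat on the bench clear of the jig, and every neck has a stopper seated. The camera measurements agreed with this, but no verdict came back, and I did not measure the wax stick or the tin again at the end.

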